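# Jack up the stack cutter and hold it

### The arm

A 6-joint arm with a two-finger parallel gripper is mounted at the origin on the work surface. World frame = base frame: x ahead of the robot, y to its left, z up, the work surface at z = 0. Lengths are in mm, angles in rad, forces in N, time in s.
With the tool pointing down it reaches from about 250 to 725 mm from the base axis. Payload 4 kg.
Tool frame: the origin (TCP) lies where the fingers leave the gripper's body, on its centre line; the fingertips stand env.tip_extent ahead of it and the grasp point (between the pads) lies 54 mm ahead of it (env.tip_extent is the distance from the TCP to the fingertips, in mm); z points along the fingers, y is the direction in which the jaws open and shut (so a half turn about z gives the same grasp; the last joint's range is limited). The gripper opens to 85 mm and grips with 20 to 120 N. Pads are 22 mm wide; open, the fingers measure 114 mm over their backs; the gripper's body (76 mm by 85 mm) begins 54 mm behind the grasp point. The pads swing forward as they close: fully open they stand 13 mm farther back than shut.
Start: joints at [1.154, 0.241, 0.005, 1.335, 0, 1.571], TCP at [202.416, 457.195, 303.906] pointing down, gripper open.
Joint ranges: [-2.72, 2.72], [-1.05, 1.87], [-1.09, 1.28], [-1.99, 2.15], [-1.42, 1.44], [-3.14, 3.14]. Speed limits (rad/s): [2.79, 2.79, 3.14, 3.14, 3.14, 3.14].

### API

Orientations are given as a unit quaternion [x, y, z, w].
In Python, from plant import env, camera, camera_model, nets gives the robot as it stands.
- The arm moves only by the shell command python3 -m jog 'ROWS' [FORCE]. ROWS is JSON, a list that holds one entry, the list of rows, each a list of 5 numbers: the shift along the tool's x, y, z in cm, then the turn about the tool's z in degrees, then the closure in counts, from 0 (fully open) to 255 (shut). In form: [[[tx, ty, tz, twist, gripper], ...]]. A call has 1 to 8 rows; each row is the pose to reach, as a shift and turn from the pose measured when the call began, along the tool's axes at that moment; what a row does not reach only later rows make up. A row lasts 1/10 s, in which the tool goes at most 50 mm and 8.59 degrees, less where a joint would pass 70% of its speed; a pose out of reach is approached as far as the arm can. A call with a gripper value outside its range is refused whole. The fingers move at their own pace and stop on an object; FORCE is the grip in N (left out, the last holds). Time passes only in rows, so rows that repeat a pose let the fingers close. It gives the time, the measured TCP pose, the force and the opening at its end, in the units of the state.
- env.get_obs(): the state, without advancing time (a new reading comes with each control period).
- camera(name): name is "scene" or "side" or "wrist"; returns the picture (384x512x3 uint8, blue, green, red); there is no depth.
- camera_model(name): a dict with "mtx" (3x3 intrinsics, pixels), "k1" (the pictures are not rectified: a ray, as slopes to the right and down, at radius r is drawn at 1 + k1 r^2 times it, then the intrinsics apply), "R" (3x3) and "t" (3): a world point X has camera coordinates R X + t. Camera axes: x right, y down, z forward; pixel columns grow to the right and rows downward; lengths in mm; the calibration is good to about 2 mm. A picture is of the moment at which its call begins: read the wrist's pose just before it. camera_model takes no time and is no camera call; for the wrist camera it gives the pose at the moment of the call.
- env.finish_job(): hands the job in, once; it reports no verdict.
Trained networks look in the newest picture that a camera, given by its name, has taken for a name from the list of things; names that differ only in an ending like _2 or _b are one class to them, and where a whole thing is asked for, a point or a joint stands for the part that bears it (a point fixed in the world has none). Each returns a list of dicts, best first, with "confidence" (0 to 1); they miss things now and then, are a little off and sometimes report something else, mostly with a low value. They report only what shows in the picture. A call takes as long as a camera call. They do not tell look-alikes from the thing itself.
- nets.trace(camera, target): "pixels" (384x512 bool, what is visible of it) and "pixel" ([row, column] in pixels, amid what is visible of it).
The state is a dict: "clock": time; "qpos": joint angles; "joint_velocities": joint speeds; "joint_torque": joint torques, N m; "tool_pos": TCP position; "tcp_rot": TCP orientation; "contact_force": force on the tool from outside, world axes, zero at the start; "ft_torque": the same for the moment, N m; "width": opening from 0.0 (shut) to 1.0 (fully open).
Only numpy, scipy, OpenCV 4.12 (cv2) and the standard library are available. Lean on these libraries where they do the work, as an engineer would, in place of code of your own. Each camera call takes 0.05 s, during which the arm holds its last target.

### The job

The stack cutter rocks and needs a shim under its feet. Lift the red jack up and off its hook, stand it on the mat with its saddle squarely under the marked yellow lift lug of the cutter, and pump the handle until both feet on that side are a good 15 mm clear of the mat. Finish with the handle pressed fully down and keep holding it there so that a colleague can slip the shim in; do not shove the cutter along or disturb the other things on the table.

Things in the scene. Friction and masses are not known exactly. Their poses are not given: they have to be found in the camera images.
- jack: red ratchet toe jack, 0.97 kg; hangs upright by its eye at the start. Origin: underside of its base, below the column's centre; x points to the toe and saddle, the handle sticks out to -x, z up. Base 6 thick, x -105 to +85, 80 wide (44 behind x = -30). Column 26 wide with flat sides (grip it across y), 22 deep, up to z = 150; then the eye's frame, 26 wide, 12 deep, to z = 187
- jack_eye (a point): centre of the jack's hanging eye, 165 above the base's underside on the column's centre line: a window along the jack's x, 16 wide and 30 high (z 150 to 180), closed all round
- jack_saddle (a point): centre of the top of the jack's saddle, a black rubber disc 34 across on a toe 28 wide: 55 in front of the column's centre, and 22 above the base's underside while wound down; it rises with the rack
- jack_rack (a joint): how far the saddle has risen, m: 0 wound down (start) to 0.044. Ratchet with 10 mm teeth: a full handle stroke lifts the saddle 12 to 14 mm; as the handle comes up again the saddle settles 2 to 4 mm back onto its catch, so it gains 10 mm a stroke, but only if the handle was pushed nearly all the way down (past 0.63 rad). It does not come down again
- jack_handle (a joint): pump handle, rad: 0 up (start; it then slopes 0.47 rad up from its pivot), 0.70 fully down (0.23 rad below level). A spring brings it back up by itself when let go; pushing the grip down takes 2 to 3 N free, up to about 12 N under load
- jack_grip (a point): middle of the handle's round black grip (22 across, 100 long, its end 35 farther out), 130 from the pivot, which lies 26 behind the column's centre and 76 above the base's underside. Handle up: 142 behind the column's centre, 135 above the base's underside; fully down: 153 behind, 46 above
- hook_stand: fixed steel stand that carries the jack. Origin: on the table, straight under where the jack's eye hangs; the peg points to -x, the post (16 across, 212 tall, on a round foot 120 across, 16 high) stands at x = +125
- hook_peg (a point): middle of the level round peg where the eye hangs, 206 above the table, peg 8 thick; its tip turns up, ends 22 farther to -x and stands 8 above the top of the level part, so the eye (30 high inside, 12 deep) must be raised about 15 and then drawn off to -x by 35 or more
- cutter: bench stack cutter (guillotine), about 8 kg, loose on four rubber feet: cream bed 280 x 340, 26 to 60 above the table; gantry and hand wheel up to 240, red-gripped lever. Origin: on the table under the bed's middle. The yellow lift lug is on its -x side (bed edge at x = -140)
- cutter_lug (a point): the lift point: centre of the flat underside of the yellow lift lug, 32 above the table, under the red dot with black rim on its top. The lug is a plate 50 wide and 8 thick that stands 58 out from the bed's -x edge; this point is 30 out from that edge, at x = -170, y = 0 of the cutter
- near_feet (a point): midway between the undersides of the two feet on the lug side (cutter x = -115, y = 0; the feet are at y = +140 and -140): 0 above the table at the start, its height is how far these feet are clear of the mat; about 0.8 of the lug's rise, as the cutter tips up about its far feet
- tape_brown: roll of brown packing tape lying flat, 104 across, 48 tall; bystander, origin centre of its underside
- tape_white: roll of white tape lying flat, 90 across, 25 tall; bystander, origin centre of its underside
- spray_can: pink spray can, 52 across, 170 tall, standing; bystander, origin centre of its underside
- box_knife: yellow and black box cutter lying flat, 167 long, 14 tall; bystander, origin centre of its underside (it lies along x)
- steel_rule: flat steel rule, 300 x 30 x 4; bystander, origin centre of its underside (it lies along x)
- glue_bottle: white glue bottle with a red cap, 48 across, 130 tall, standing; bystander, origin centre of its underside
Mind the look-alikes: they are no part of the job. Of the things that look like the hook_stand, take the one that is farthest to the robot's right at the start.

How it is judged (in metres and radians):
On the way, in this order (a step that is already met when the one before it is completed fails the run):
1. the jack has been lifted up and off its hook (distance between jack_eye and hook_peg above 0.1 m), for 0.1 s.
2. the jack stands flat on the mat, still wound down, with its saddle under the lift point (within 10 mm) (horizontal distance between jack_saddle and cutter_lug below 0.01 m and height (world z) of jack below 0.004 m and angle between jack's own z axis and vertical below 0.06 rad and value of joint jack_rack below 0.004 m), for 0.2 s.
3. the handle has been pumped at least once: the saddle has risen 8 mm or more and the handle has come back up (value of joint jack_rack above 0.008 m and value of joint jack_handle below 0.15 rad), for 0.1 s.
At the end, for the whole second after the job is handed in: Handle held down (over 0.60 rad, push on the jack over 1.5 N); both lug-side feet 13 mm or more up; over 10 N of the cutter on the jack, none on the robot; jack flat, saddle within 15 mm of the lift point; cutter still, within 30 mm of its start (value of joint jack_handle above 0.6 rad and contact force between any of the fingers, the arm and jack above 1.5 N and height (world z) of near_feet above 0.013 m and contact force between jack and cutter above 10 N and contact force between each of the arm, the fingers and cutter below 1 N and horizontal distance between jack_saddle and cutter_lug below 0.015 m and height (world z) of jack below 0.005 m and angle between jack's own z axis and vertical below 0.08 rad and linear speed of cutter below 0.02 m/s and distance of cutter from where it was at the start of the episode below 0.03 m); the arm keeps its last pose, push and grip.
It fails at once if the cutter is shoved along (its middle moves more than 30 mm) (distance of cutter from where it was at the start of the episode above 0.03 m).
It fails at once if the jack is tipped over (more than 0.6 rad) (angle between jack's own z axis and vertical above 0.6 rad).
It fails at once if one of the other things on the table is disturbed (moved more than 30 mm) (distance of any of tape_brown, tape_white, spray_can, box_knife, steel_rule, glue_bottle from where it was at the start of the episode above 0.03 m).
It also fails if it takes over 64 s, if anything falls off the work surface, if the arm or the gripper's body presses on something with over 40 N, if the wrist force passes 120 N, or if a joint passes its speed limit or range.

## Working session

There is one attempt and no reset: what is moved stays moved. The work goes in short steps, Python scripts to look and compute and a shell command to move; the robot and the scene stay as the last step left them, time stands still between calls to the robot, and variables do not carry over. Pictures are saved under pics/ and viewed, and the job is handed in when it is done.

```bash
ls; mkdir -p pics
python3 - <<'E'
from plant import env,camera,camera_model,nets
import cv2,numpy as np
o=env.get_obs(); print(o, env.tip_extent)
for n in ["scene","side","wrist"]:
    im=camera(n); cv2.imwrite(f"pics/{n}0.png",im)
    m=camera_model(n); print(n,m)
E
```

```text
pics
{'clock': 0.0, 'qpos': array([ 1.15403425e+00,  2.41419086e-01,  3.71341638e-03,  1.33519911e+00,
       -1.86099595e-05,  1.57081417e+00]), 'joint_velocities': array([ 1.25490211e-03, -1.94507894e-03,  7.02196075e-04,  5.10419870e-04,
        6.13759670e-04, -3.77253107e-06]), 'joint_torque': array([-8.84428409e-04, -3.72317040e+01,  2.52409083e+01,  1.69113872e-02,
       -7.52085157e-05, -6.98610535e-06]), 'tool_pos': array([202.2087638 , 456.75757844, 303.00562385]), 'tcp_rot': array([ 2.06884839e-01,  9.78364734e-01, -1.03334885e-03, -2.08981819e-04]), 'contact_force': array([-0.5042836 , -0.22444467,  0.48107675]), 'ft_torque': array([-0.01781875,  0.00288054, -0.02474583]), 'width': 0.993907250006819} 72.6
scene {'mtx': array([[352.93332494,   0.        , 251.20289814],
       [  0.        , 352.93332494, 194.42877618],
       [  0.        ,   0.        ,   1.        ]]), 'k1': -0.019271945154338225, 'R': array([[ 0.51898083,  0.85462108, -0.0167844 ],
       [ 0.6257118 , -0.39320365, -0.67370292],
       [-0.5823604 ,  0.33913671, -0.73881165]]), 't': array([-252.930056  , -217.39407994, 1751.49613594])}
side {'mtx': array([[383.14965956,   0.        , 256.51623208],
       [  0.        , 383.14965956, 192.51303106],
       [  0.        ,   0.        ,   1.        ]]), 'k1': -0.11043020800451683, 'R': array([[ 0.99740595, -0.07043891,  0.0148235 ],
       [-0.04326831, -0.75126795, -0.6585775 ],
       [ 0.0575259 ,  0.65622773, -0.75236689]]), 't': array([-514.1076188 ,  103.05739261, 1367.57904138])}
wrist {'mtx': array([[287.36063077,   0.        , 257.05726455],
       [  0.        , 287.36063077, 191.63458154],
       [  0.        ,   0.        ,   1.        ]]), 'k1': -0.0054151111486301275, 'R': array([[ 0.40420171,  0.91466891, -0.00132587],
       [ 0.8802013 , -0.38857511,  0.2724978 ],
       [ 0.24873006, -0.11131111, -0.96215549]]), 't': array([-498.47493763,  -36.23836809,  378.01601036])}
```

View pics/scene0.png

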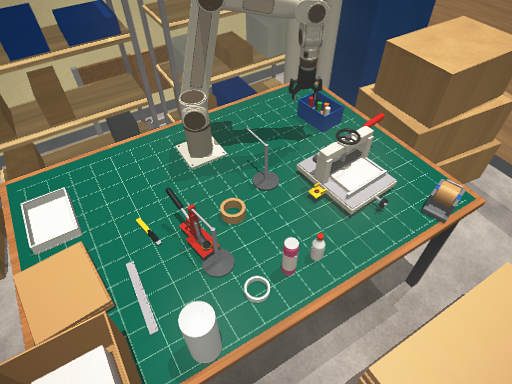

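View pics/side0.png

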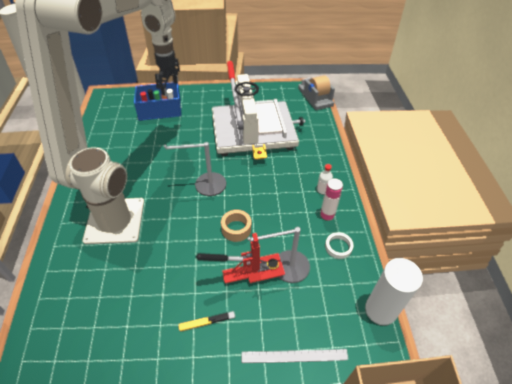

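View pics/wrist0.png

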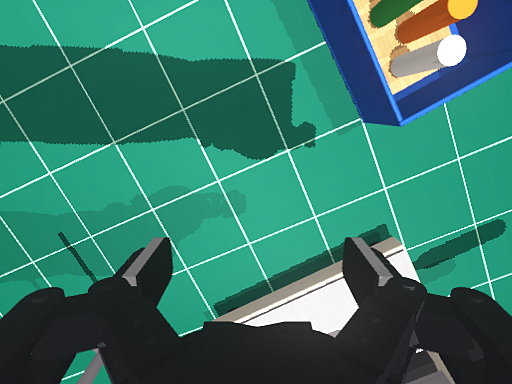

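```bash
cat > h.py <<'E'
from plant import env,camera,camera_model,nets
import cv2,numpy as np
from scipy.spatial.transform import Rotation as Ro
from scipy.optimize import least_squares
def proj(m,X):
    X=np.atleast_2d(X); c=X@m["R"].T+m["t"]; s=c[:,:2]/c[:,2:]; r2=(s**2).sum(1,keepdims=True)
    s=s*(1+m["k1"]*r2); return s*[m["mtx"][0,0],m["mtx"][1,1]]+m["mtx"][:2,2]   # col,row
def ray(m,px):
    d=(np.array(px,float)-m["mtx"][:2,2])/[m["mtx"][0,0],m["mtx"][1,1]]; s=d.copy()
    for _ in range(20): s=d/(1+m["k1"]*(s@s))
    return -m["R"].T@m["t"], m["R"].T@np.array([s[0],s[1],1.])
def onz(m,px,z):
    o,d=ray(m,px); return o+d*(z-o[2])/d[2]
def tri(obs):
    A=np.zeros((3,3));b=np.zeros(3);L=[]
    for m,px in obs:
        o,d=ray(m,px); d=d/np.linalg.norm(d); P=np.eye(3)-np.outer(d,d); A+=P;b+=P@o; L.append((o,P))
    X=np.linalg.solve(A,b); return X,[np.linalg.norm(P@(X-o)) for o,P in L]
E
python3 - <<'E'
from h import *
T=["jack","jack_eye","jack_saddle","jack_grip","hook_stand","hook_peg","cutter","cutter_lug","tape_brown","tape_white","spray_can","box_knife","steel_rule","glue_bottle"]
for c in ["scene","side"]:
    im=camera(c); cv2.imwrite(f"pics/{c}1.png",cv2.resize(im[100:300] if c=="scene" else im[80:310],None,fx=1.5,fy=1.5))
    for t in T:
        r=nets.trace(c,t)
        print(c,t,[(round(x["confidence"],2),[round(float(v),1) for v in x["pixel"]],int(x["pixels"].sum())) for x in r[:4]])
E
```

```text
scene jack [(0.73, [229.6, 194.6], 1111)]
scene jack_eye [(0.71, [232.7, 198.6], 927)]
scene jack_saddle [(0.58, [240.8, 202.3], 222)]
scene jack_grip [(0.62, [201.6, 176.4], 206), (0.2, [168.8, 348.3], 4718)]
scene hook_stand [(0.97, [182.7, 267.2], 531), (0.67, [263.0, 216.5], 889)]
scene hook_peg [(0.77, [258.1, 216.9], 863), (0.66, [178.5, 266.3], 481), (0.54, [170.7, 350.8], 4949), (0.4, [201.6, 173.2], 190)]
scene cutter [(0.95, [172.6, 347.3], 5019)]
scene cutter_lug [(0.58, [171.8, 349.7], 4997)]
scene tape_brown [(0.62, [208.9, 230.6], 507)]
scene tape_white [(0.66, [297.6, 259.6], 207), (0.37, [228.5, 145.1], 223)]
scene spray_can [(0.6, [256.2, 291.8], 517)]
scene box_knife [(0.7, [229.7, 147.6], 173)]
scene steel_rule [(0.6, [301.4, 140.9], 689), (0.52, [233.3, 192.4], 921)]
scene glue_bottle [(0.66, [248.6, 320.2], 310)]
side jack [(0.83, [265.2, 253.5], 1569), (0.64, [264.4, 292.7], 914)]
side jack_eye [(0.71, [264.5, 254.6], 1742), (0.23, [198.5, 331.0], 623)]
side jack_saddle [(0.59, [263.0, 266.7], 161)]
side jack_grip [(0.81, [255.9, 219.4], 299), (0.74, [262.0, 290.9], 1125)]
side hook_stand [(0.93, [263.6, 293.6], 1028), (0.86, [180.5, 208.3], 822), (0.26, [263.3, 253.4], 1762)]
side hook_peg [(0.86, [181.3, 208.3], 844), (0.85, [262.0, 292.3], 1100)]
side cutter [(0.75, [122.3, 248.2], 4636)]
side cutter_lug [(0.94, [125.0, 248.6], 4752), (0.62, [267.8, 268.7], 162)]
side tape_brown [(0.76, [222.9, 234.1], 688)]
side tape_white [(0.71, [237.6, 342.9], 271)]
side spray_can [(0.6, [200.5, 330.7], 657), (0.19, [252.3, 347.1], 251)]
side box_knife [(0.87, [321.6, 208.8], 359), (0.38, [264.7, 292.8], 964)]
side steel_rule [(0.86, [353.0, 295.5], 1148)]
side glue_bottle [(0.64, [266.1, 270.4], 182)]
```

Run:
```python
from h import *
a=cv2.imread("pics/scene0.png");b=cv2.imread("pics/side0.png")
cv2.imwrite("pics/c1.png",np.hstack([cv2.resize(a[175:285,150:250],None,fx=4,fy=5,interpolation=2)[:, :400],cv2.resize(b[215:305,190:320],None,fx=3,fy=6.1112,interpolation=2)[:550]]))
cv2.imwrite("pics/c1.png",cv2.resize(a[180:280,155:255],None,fx=6,fy=6,interpolation=2))
cv2.imwrite("pics/c2.png",cv2.resize(b[215:305,190:320],None,fx=6,fy=6,interpolation=2))
cv2.imwrite("pics/c3.png",cv2.resize(a[110:215,290:420],None,fx=5.5,fy=5.5,interpolation=2))
cv2.imwrite("pics/c4.png",cv2.resize(b[75:175,200:330],None,fx=6,fy=6,interpolation=2))
```

```text
(no output)
```

View pics/c1.png

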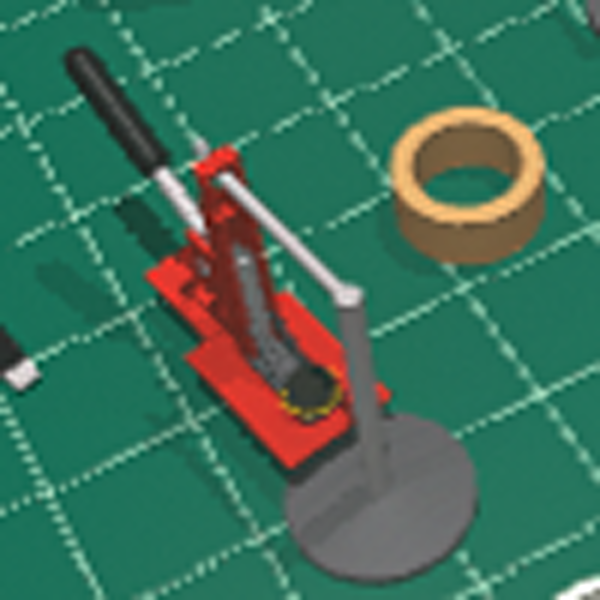

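View pics/c2.png

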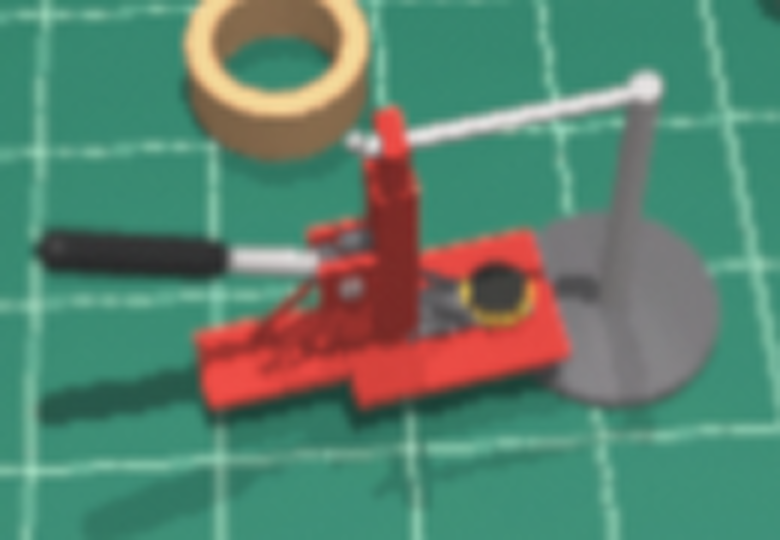

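View pics/c3.png

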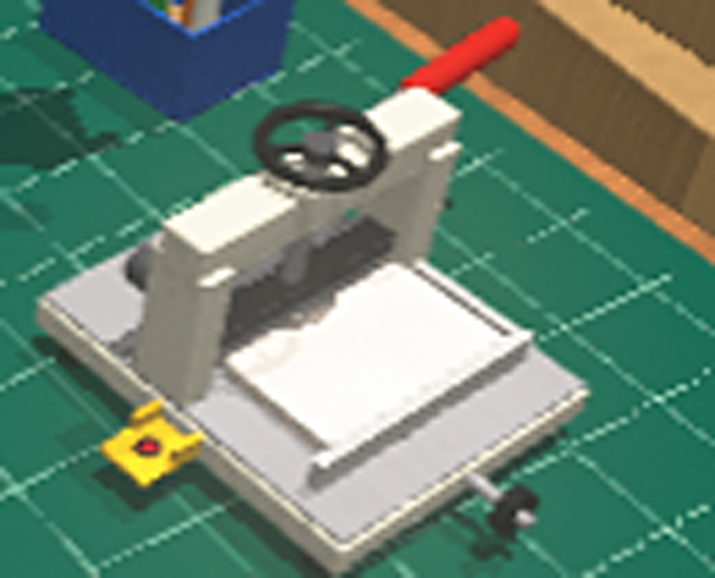

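View pics/c4.png

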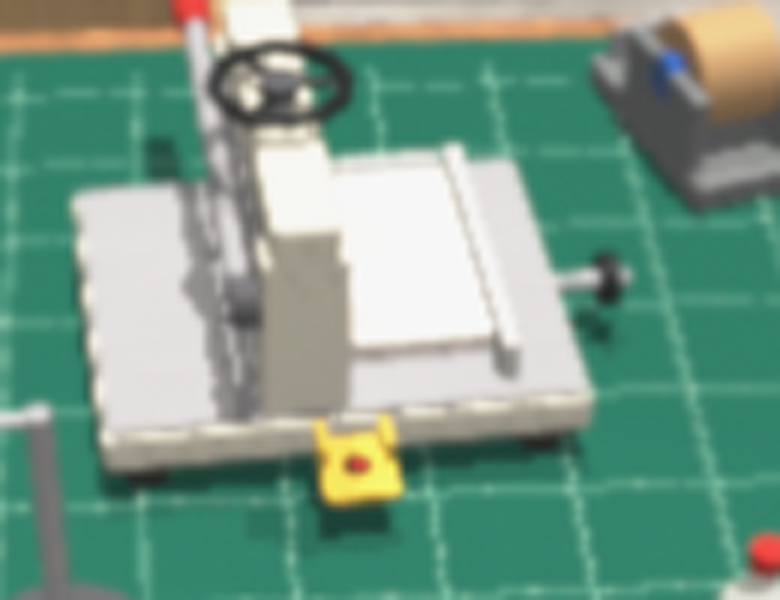

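Run:
```python
from h import *
ms,md=camera_model("scene"),camera_model("side")
def S(c,r):return (155+c/6-.4,180+r/6-.4)
def D(c,r):return (190+c/6-.4,215+r/6-.4)
def S2(c,r):return (290+c/5.5-.4,110+r/5.5-.4)
def D2(c,r):return (200+c/6-.4,75+r/6-.4)
P={"posttop":(S(348,297),D(645,87)),"pegtip":(S(201,148),D(355,142)),"saddle":(S(311,385),D(497,290)),"gripend":(S(78,60),D(45,250)),
"coltop":(S(218,157),D(390,115)),"basefrontR":(S(290,465),D(568,355)),"basefrontL":(S(388,395),D(530,235)),"baseback_R":(S(150,275),D(210,405)),
"lugdot":(S2(148,447),D2(357,464)),"wheel":(S2(320,147),D2(281,85)),
"bedNW?":(S2(40,305),D2(105,440)),"bedFront":(S2(343,550),D2(590,400)),"bedfar":(S2(585,392),D2(515,160))}
for k,(a,b) in P.items():
    X,e=tri([(ms,a),(md,b)]); print(k,X.round(1),np.round(e,1))
```

```text
posttop [ 614.2 -221.7  208.1] [0.7 0.7]
pegtip [ 473.3 -246.1  210. ] [0.5 0.5]
saddle [ 548.5 -232.5   47.7] [0.9 0.9]
gripend [ 325.2 -271.1  167. ] [1.6 1.6]
coltop [ 491.  -240.7  219.3] [2.8 2.8]
basefrontR [ 583.9 -265.9   32.3] [0.2 0.2]
basefrontL [ 571.4 -191.5   33.9] [0.5 0.5]
baseback_R [ 395.3 -278.7   23. ] [0.1 0.1]
lugdot [546.3 291.1  38.6] [0.9 0.9]
wheel [503.9 457.2 232.1] [0.5 0.5]
bedNW? [376.7 312.2  47.3] [3. 3.]
bedFront [711.6 338.   49.6] [0.6 0.6]
bedfar [692.5 605.5  57.5] [2.9 2.9]
```

Run:
```python
from h import *
ms,md,mw=[camera_model(c) for c in ("scene","side","wrist")]
for n,a,b in [("brown",(230.6,208.9),(234.1,222.9)),("white",(257,288),(339.8,245)),("knife",(147.6,229.7),(208.8,321.6)),("rule",(140.9,301),(295.5,353))]:
    print(n,tri([(ms,a),(md,b)])[0].round(0))
for n,px,c in [("decoyfoot",(266,181),ms),("decoyfoot",(210,184),md),("glue bot",(317,257),ms),("spray bot",(288.5,269),ms),("spray bot",(328,216),md),("glue",(324,191),md)]:
    print(n,onz(c,px,10).round(0))
for n,a,b in [("decoy top",(266.5,143.5),(207,144)),("decoypegtip",(248.5,129),(167,147))]:
    print(n,tri([(ms,a),(md,b)])[0].round(0))
o=env.get_obs(); R=Ro.from_quat(o["tcp_rot"]).as_matrix(); print(R.round(3))
C=-mw["R"].T@mw["t"]; print("cam in tool",R.T@(C-o["tool_pos"]), "\n",(R.T@mw["R"].T).round(3))
```

```text
brown [434. -64.  36.]
white [ 788. -159.   17.]
knife [ 344. -399.   16.]
rule [ 597. -513.  -11.]
decoyfoot [360. 156.  10.]
decoyfoot [346. 152.  10.]
glue bot [795. 101.  10.]
spray bot [780. -19.  10.]
spray bot [773. -30.  10.]
glue [781.  91.  10.]
decoy top [349. 160. 213.]
decoypegtip [210. 159. 202.]
[[-0.914  0.405 -0.   ]
 [ 0.405  0.914  0.   ]
 [ 0.     0.    -1.   ]]
cam in tool [ 68.48299785  -0.83707812 -69.7085142 ] 
 [[ 0.001 -0.962 -0.273]
 [ 1.     0.001  0.   ]
 [-0.    -0.273  0.962]]
```

```bash
python3 -m jog '[[[-2.5,-2,-5,6,0],[-6,-6,-6,14,0],[-10,-9.5,-6,22,0],[-13.5,-13,-6,30,0],[-17,-16,-6,38,0],[-20.5,-19.5,-6,46,0],[-24,-22.5,-6,54,0],[-27.5,-26,-6,62,0]]]' 40
```

```text
clock: 2.45
tool_pos: [347.5, 110.1, 364.3]
tcp_rot: [0.683, 0.73, 0.001, 0.0]
contact_force: [1.1, 1.3, -0.0]
width: 0.999
```

```bash
python3 -m jog '[[[-4.5,1.5,0,8.5,0],[-9,3,0,17,0],[-13.5,4.6,0,25.5,0],[-18,6.1,0,34,0],[-22.5,7.6,0,42.5,0],[-27,9.2,0,51,0],[-31.5,10.7,0,59.5,0],[-36,12.2,0,68,0]]]' && python3 -m jog '[[[0,0,0,8.2,0],[0,0,0,16.1,0],[0,0,0,16.1,0],[0,0,0,16.1,0]]]'
python3 - <<'E'
from h import *
o=env.get_obs();m=camera_model("wrist");im=camera("wrist");cv2.imwrite("pics/w1.png",im)
print(o["tool_pos"],o["tcp_rot"])
import pickle;pickle.dump((m,o),open("w1.pkl","wb"))
for t in ["jack_eye","jack_saddle","hook_peg","jack_grip","jack"]:
    print(t,[(round(x["confidence"],2),x["pixel"],int(x["pixels"].sum())) for x in nets.trace("wrist",t)[:3]])
E
```

```text
clock: 3.25
tool_pos: [493.6, -243.0, 364.3]
tcp_rot: [0.975, 0.22, 0.001, -0.0]
contact_force: [0.9, -0.1, 0.4]
width: 0.998
clock: 3.65
tool_pos: [493.6, -242.9, 364.3]
tcp_rot: [0.997, 0.083, 0.001, -0.0]
contact_force: [-0.0, 1.0, 0.0]
width: 0.999
[ 493.61100902 -242.92437263  364.2918655 ] [ 9.96559160e-01  8.28786933e-02  9.56713642e-04 -2.18005998e-04]
jack_eye [(0.6, [170.0, 253.0], 6928)]
jack_saddle [(0.67, [131.3, 254.8], 569)]
hook_peg [(0.85, [68.2, 258.9], 6587), (0.84, [209.6, 13.1], 1698)]
jack_grip [(0.98, [284.2, 257.5], 1667)]
jack [(0.64, [169.1, 264.8], 6758)]
```

View pics/w1.png

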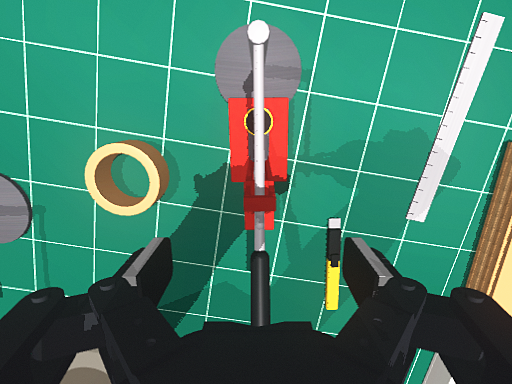

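Run:
```python
from h import *
a=cv2.imread("pics/w1.png");cv2.imwrite("pics/w1z.png",cv2.resize(a[90:240,205:315],None,fx=4,fy=4,interpolation=2))
```

```text
(no output)
```

View pics/w1z.png

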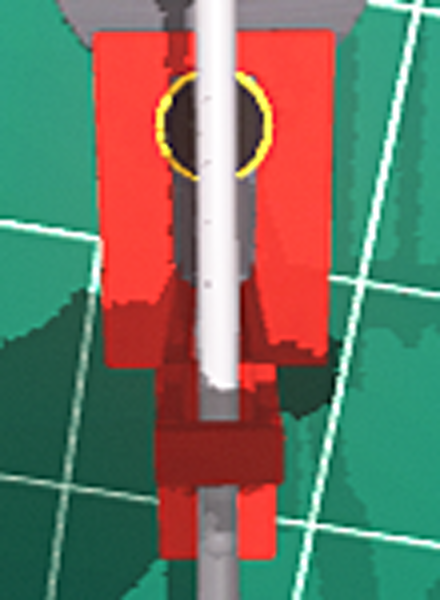

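```bash
cat > a.py <<'E'
from h import *
import pickle
m,o=pickle.load(open("w1.pkl","rb"))
z=lambda c,r:(205+c/4-.4,90+r/4-.4)
R=Ro.from_quat(o["tcp_rot"]).as_matrix()
print("toolx ang",np.arctan2(R[1,0],R[0,0]))
for n,c,r,h in [("topFL",155,425,217),("topFR",284,425,217),("topBL",155,487,217),("topBR",284,487,217),("saddle",215,126,52),("bFL",94,32,36),("bFR",333,32,36),("bML",106,366,36),("bMR",329,366,36),("bBL",160,558,36),("bBR",275,558,36)]:
    p=onz(m,z(c,r),h); print(n,p.round(1),"tool",(R.T@(p-o["tool_pos"])).round(1))
E
python3 a.py
```

```text
toolx ang 0.1659475488585412
topFL [ 496.4 -232.5  217. ] tool [  4.2  -9.8 147.3]
topFR [ 500.6 -257.5  217. ] tool [  4.2  15.6 147.3]
topBL [ 483.6 -234.4  217. ] tool [ -8.8 -10.  147.3]
topBR [ 487.9 -259.9  217. ] tool [ -8.7  15.8 147.3]
saddle [ 549.8 -236.1   52. ] tool [ 56.    2.7 312.4]
bFL [ 572.5 -191.9   36. ] tool [ 85.6 -37.2 328.5]
bFR [ 585.5 -269.6   36. ] tool [ 85.6  41.6 328.4]
bML [ 461.1 -211.9   36. ] tool [-27.6 -35.9 328.2]
bMR [ 474.2 -290.2   36. ] tool [-27.6  43.5 328.2]
bBL [ 391.5 -242.2   36. ] tool [-101.2  -17.5  328.1]
bBR [ 398.6 -284.5   36. ] tool [-101.2   25.4  328.1]
```

```bash
python3 -m jog '[[[-0.1,0.3,3,-0.6,0],[-0.2,0.3,6,-0.6,0],[-0.2,0.3,7,-0.6,0],[-0.2,0.3,7,-0.6,0]]]'
python3 - <<'E'
from h import *
o=env.get_obs();m=camera_model("wrist");im=camera("wrist");cv2.imwrite("pics/w2.png",im)
print(o["tool_pos"],o["tcp_rot"])
import pickle;pickle.dump((m,o),open("w2.pkl","wb"))
cv2.imwrite("pics/w2z.png",cv2.resize(im[70:270,180:340],None,fx=3,fy=3,interpolation=2))
E
```

```text
clock: 4.35
tool_pos: [491.5, -245.4, 293.2]
tcp_rot: [0.996, 0.087, -0.0, -0.001]
contact_force: [-0.8, 0.6, 0.6]
width: 1.001
[ 491.53235291 -245.389239    293.15556371] [ 9.96165119e-01  8.74859670e-02 -4.11600722e-04 -1.04471175e-03]
```

View pics/w2z.png

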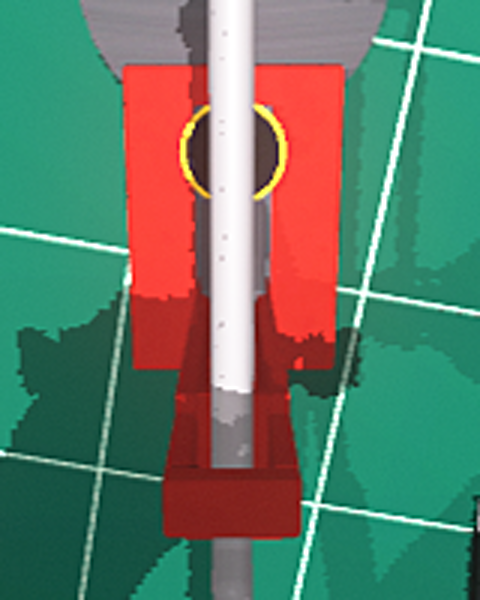

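Run:
```python
from h import *
import pickle
m1,o1=pickle.load(open("w1.pkl","rb"));m2,o=pickle.load(open("w2.pkl","rb"))
z1=lambda c,r:(205+c/4-.4,90+r/4-.4)
z2=lambda c,r:(180+c/3-.4,70+r/3-.4)
R=Ro.from_quat(o["tcp_rot"]).as_matrix()
for n,a,b in [("topB",(219.5,487),(231.5,537)),("topF",(219.5,425),(231.5,479)),("bF",(213.5,32),(233.5,66)),("bM",(217.5,366),(234,369)),("saddle",(215,126),(234,151))]:
    p,e=tri([(m1,z1(*a)),(m2,z2(*b))]); print(n,p.round(1),np.round(e,1),"tool",(R.T@(p-o["tool_pos"])).round(1))
# fixed height
for n,c,r,h in [("topFL",163,479,215),("topFR",300,479,215),("topBL",163,537,215),("topBR",300,537,215),("bFL",125,66,34),("bFR",344,66,34),("bML",133,369,34),("bMR",335,369,34)]:
    p=onz(m2,z2(c,r),h); print(n,(R.T@(p-o["tool_pos"])).round(1))
```

```text
topB [ 484.6 -247.3  213.6] [0.1 0.1] tool [-7.2  0.9 79.5]
topF [ 500.1 -244.6  222.7] [0.1 0.1] tool [ 8.6  0.9 70.5]
bF [ 579.3 -230.7   29. ] [0. 0.] tool [ 89.1   1.4 264.1]
bM [ 468.  -250.8   37.5] [0.1 0.1] tool [-24.    1.8 255.7]
saddle [ 551.  -235.9   84.3] [0.2 0.2] tool [ 60.3   1.4 208.8]
topFL [  5.3 -11.9  78.2]
topFR [ 5.4 13.4 78.1]
topBL [ -6.5 -12.1  78.2]
topBR [-6.4 13.7 78.1]
bFL [ 88.8 -37.8 259.2]
bFR [ 88.9  41.3 259. ]
bML [-25.  -38.4 259.3]
bMR [-24.9  41.7 259.1]
```

```bash
python3 -m jog '[[[0,0.1,2.5,0,0],[0,0.1,5,0,0],[0,0.1,6.5,0,0],[0,0.1,6.5,0,0],[0,0.1,6.5,0,255],[0,0.1,6.5,0,255],[0,0.1,6.5,0,255],[0,0.1,6.5,0,255]]]' 60; python3 -m jog '[[[0,0,0,0,255],[0,0,0,0,255],[0,0,0,0,255]]]' 90
```

```text
clock: 5.2
tool_pos: [493.0, -246.4, 230.9]
tcp_rot: [0.996, 0.088, 0.002, -0.001]
contact_force: [-4.0, 18.8, 14.9]
width: 0.331
clock: 5.5
tool_pos: [492.8, -246.3, 231.2]
tcp_rot: [0.996, 0.088, 0.002, -0.001]
contact_force: [-1.6, 2.3, 2.8]
width: 0.29
```

```bash
python3 -m jog '[[[0,0,-0.7,0,255],[0,0,-1.4,0,255],[0,0,-1.8,0,255],[0,0,-1.8,0,255]]]' 90
python3 - <<'E'
from h import *
cv2.imwrite("pics/s2.png",cv2.resize(camera("side")[190:320,170:330],None,fx=4,fy=4,interpolation=2))
E
```

```text
clock: 5.9
tool_pos: [493.0, -246.5, 249.3]
tcp_rot: [0.996, 0.087, 0.002, -0.0]
contact_force: [0.5, 0.8, -9.4]
width: 0.289
```

View pics/s2.png

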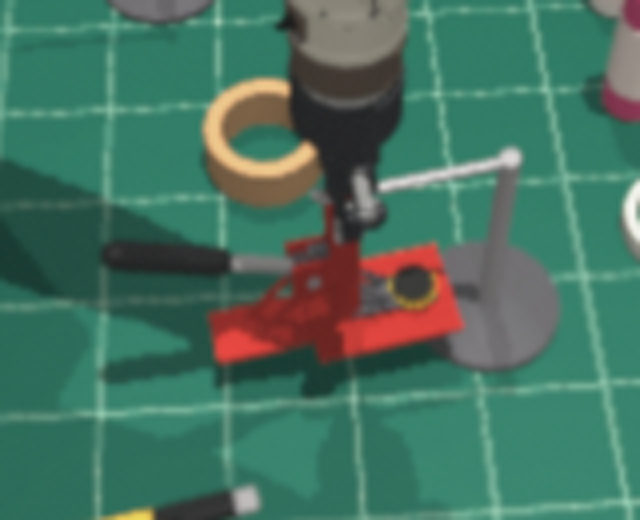

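```bash
python3 -m jog '[[[-0.7,0,0,0,255],[-1.7,0,0,0,255],[-2.8,0,0,0,255],[-3.9,0,0,0,255],[-5,0,0,0,255],[-6,0,0,0,255],[-6.8,0,0,0,255],[-7,0,-0.5,0,255]]]' 90
```

```text
clock: 6.75
tool_pos: [422.2, -258.6, 253.3]
tcp_rot: [0.996, 0.087, 0.001, -0.001]
contact_force: [0.1, 0.6, -10.0]
width: 0.286
```

```bash
python3 -m jog '[[[0,0,-1,-3,255],[0,0,-2.5,-9,255],[0,0,-4,-16,255],[0,0,-5,-23,255],[0,0,-5,-30,255],[0,0,-5,-37,255],[0,0,-5,-44,255],[0,0,-5,-50,255]]]' 90
```

```text
clock: 7.55
tool_pos: [422.5, -258.7, 303.8]
tcp_rot: [0.865, 0.502, 0.002, -0.0]
contact_force: [0.3, -0.7, -9.4]
width: 0.29
```

```bash
python3 -m jog '[[[1.5,-0.3,0,-4,255],[4.2,-0.9,0,-8,255],[7.2,-1.6,0,-13,255],[10.2,-2.2,0,-18,255],[13.2,-2.9,0,-23,255],[16.2,-3.5,0,-28,255],[19.2,-4.2,0,-32,255],[22,-4.8,0,-34,255]]]' 90
```

```text
clock: 8.35
tool_pos: [490.5, -42.2, 305.1]
tcp_rot: [0.679, 0.734, 0.002, 0.0]
contact_force: [0.8, -0.8, -8.8]
width: 0.292
```

```bash
python3 -m jog '[[[2.7,1.1,0,0,255],[5.5,2.2,0,0,255],[8.5,3.4,0,0,255],[11.5,4.6,0,0,255],[14.5,5.8,0,0,255],[17.3,7,0,0,255],[19.5,7.9,0,0,255],[20.6,8.3,0,0,255]]]' 90;  python3 - <<'E'
from h import *
import pickle
o=env.get_obs();m=camera_model("wrist");im=camera("wrist");cv2.imwrite("pics/w3.png",im)
print(o["tool_pos"],o["tcp_rot"],o["contact_force"])
pickle.dump((m,o),open("w3.pkl","wb"))
for c in ["scene","side"]: cv2.imwrite(f"pics/{c}3.png",camera(c))
E
```

```text
clock: 9.15
tool_pos: [558.0, 172.1, 305.9]
tcp_rot: [0.678, 0.735, 0.003, 0.0]
contact_force: [0.2, -0.5, -9.7]
width: 0.294
[558.03438683 172.12219736 305.85968308] [6.78318865e-01 7.34761356e-01 3.04235270e-03 1.01816845e-04] [ 0.19244605 -0.48815646 -9.69836097]
```

View pics/w3.png

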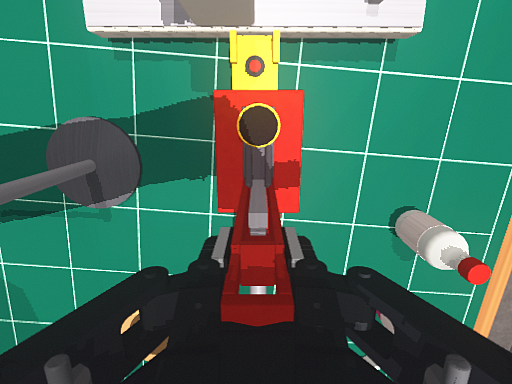

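View pics/side3.png

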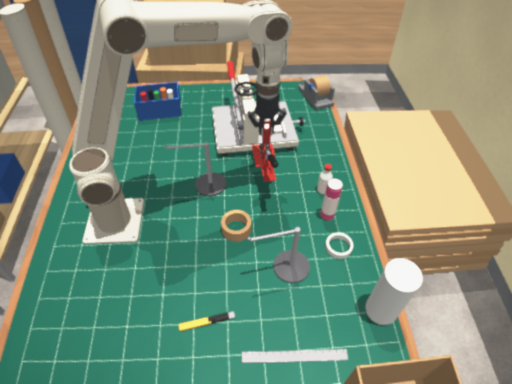

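View pics/scene3.png

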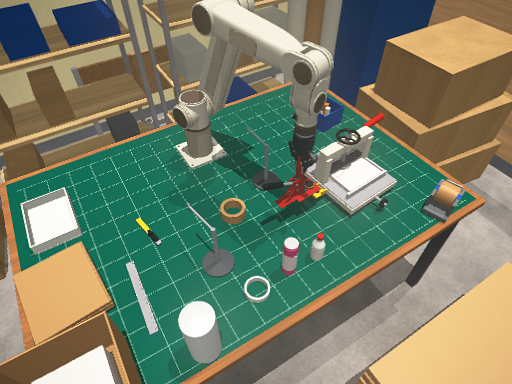

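Run:
```python
from h import *
import pickle
m,o=pickle.load(open("w3.pkl","rb")); im=cv2.imread("pics/w3.png")
cv2.imwrite("pics/w3z.png",cv2.resize(im[15:235,195:325],None,fx=2.7,fy=2.7,interpolation=2))
hsv=cv2.cvtColor(im,cv2.COLOR_BGR2HSV)
red=((hsv[...,0]<8)|(hsv[...,0]>172))&(hsv[...,1]>120)&(hsv[...,2]>80); red[85:]=0
r,c=np.nonzero(red); print("dot",c.mean(),r.mean(),len(r))
yel=(abs(hsv[...,0].astype(int)-28)<8)&(hsv[...,1]>150)&(hsv[...,2]>100)
y2=yel.copy();y2[:102]=0;y2[150:]=0; r2,c2=np.nonzero(y2)
(cx,cy),ax,an=cv2.fitEllipse(np.stack([c2,r2],1).astype(np.float32)); print("saddle",cx,cy,ax)
R=Ro.from_quat(o["tcp_rot"]).as_matrix()
T=lambda p:(R.T@(p-o["tool_pos"])).round(1)
d=onz(m,(c.mean(),r.mean()),40); print("lug",d,T(d))
for z in (124,128,132):
    s=onz(m,(cx,cy),z); print("saddle",z,s,T(s))
y1=yel.copy();y1[92:]=0;r1,c1=np.nonzero(y1);print("lug px",c1.min(),c1.max(),r1.min(),r1.max())
for h in (104,110):
  for px in [(214.5,90.5),(302.5,91.5),(218,211),(297,212)]: print(h,T(onz(m,px,h)))
for px in [(84,36),(422,36)]: print("bed bottom edge",onz(m,px,26).round(1))
```

```text
dot 254.45378151260505 65.52100840336135 119
saddle 258.0231018066406 125.05611419677734 (40.79508590698242, 41.98834991455078)
lug [547.43255042 287.52431587  40.        ] [114.8  -2.6 266.3]
saddle 124 [555.3409937 228.7470575 124.       ] [ 55.9   1.  182.1]
saddle 128 [555.2909299  228.91730206 128.        ] [ 56.1   1.  178.1]
saddle 132 [555.24086609 229.08754661 132.        ] [ 56.3   1.  174.1]
lug px 230 279 30 89
104 [ 85.1 -37.9 202. ]
104 [ 84.4  40.9 202.4]
104 [-28.8 -38.8 201.6]
104 [-30.   40.3 201.9]
110 [ 84.8 -37.1 196. ]
110 [ 84.   40.  196.4]
110 [-26.7 -38.  195.6]
110 [-27.8  39.4 195.9]
bed bottom edge [358.3 304.5  26. ]
bed bottom edge [729.3 334.9  26. ]
```

View pics/w3z.png

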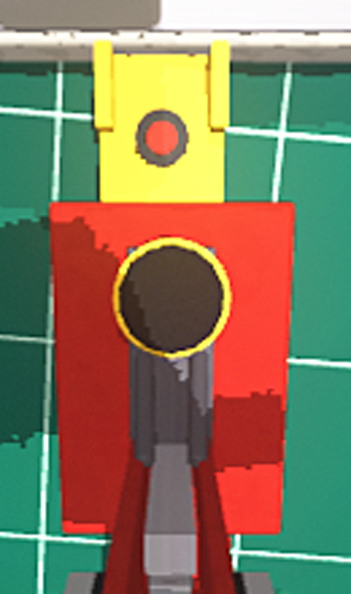

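```bash
python3 -m jog '[[[0,-0.1,1,0,255],[0,-0.2,2.5,0,255],[0,-0.3,4,0,255],[0,-0.35,5.5,0,255],[0,-0.35,7,0,255],[0,-0.35,8,0,255],[0,-0.35,8.5,0,255],[0,-0.35,8.5,0,255]]]' 90;  python3 - <<'E'
from h import *
import pickle
o=env.get_obs();m=camera_model("wrist");im=camera("wrist");cv2.imwrite("pics/w4.png",im)
print(o["tool_pos"],o["tcp_rot"],o["contact_force"])
pickle.dump((m,o),open("w4.pkl","wb"))
b=camera("side");cv2.imwrite("pics/side4.png",cv2.resize(b[80:230,180:340],None,fx=4,fy=4,interpolation=2))
E
```

```text
clock: 10.1
tool_pos: [553.4, 168.6, 219.8]
tcp_rot: [0.679, 0.734, 0.001, 0.0]
contact_force: [0.1, 0.3, -9.7]
width: 0.288
[553.43954367 168.57629    219.76246712] [6.79271437e-01 7.33886844e-01 6.30971133e-04 1.29587862e-04] [ 0.1351287   0.25360344 -9.71858034]
```

View pics/w4.png

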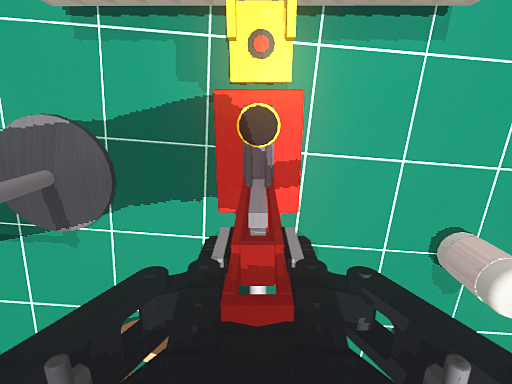

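View pics/side4.png

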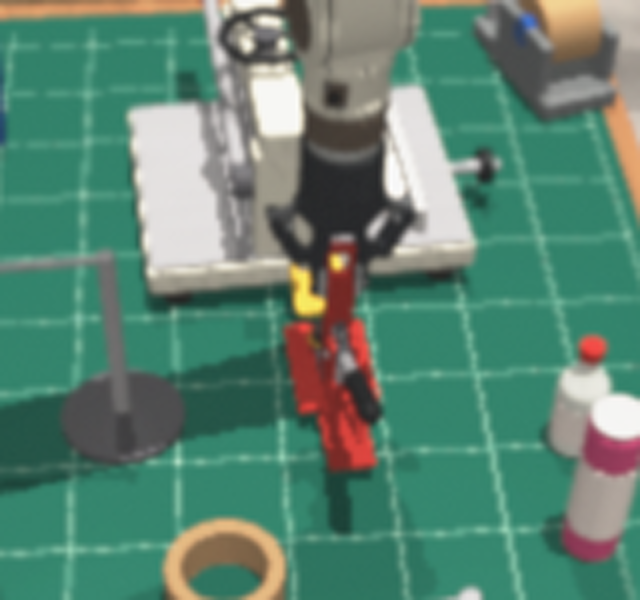

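```bash
cat > meas.py <<'E'
from h import *
def meas(im,m,o,ztop=40,sz=180,rowsplit=85):
    hsv=cv2.cvtColor(im,cv2.COLOR_BGR2HSV)
    red=((hsv[...,0]<8)|(hsv[...,0]>172))&(hsv[...,1]>120)&(hsv[...,2]>80); red[rowsplit:]=0; red[:,:215]=0;red[:,310:]=0
    r,c=np.nonzero(red); R=Ro.from_quat(o["tcp_rot"]).as_matrix()
    T=lambda p:(R.T@(p-o["tool_pos"])).round(1)
    out={}
    if len(r): d=onz(m,(c.mean(),r.mean()),ztop); out["lug"]=(d.round(1),T(d),len(r),(c.mean(),r.mean()))
    yel=(abs(hsv[...,0].astype(int)-28)<8)&(hsv[...,1]>150)&(hsv[...,2]>100)
    yel[:100]=0;yel[150:]=0; r2,c2=np.nonzero(yel)
    if len(r2)>20:
        (cx,cy),ax,an=cv2.fitEllipse(np.stack([c2,r2],1).astype(np.float32))
        s=onz(m,(cx,cy),o["tool_pos"][2]-sz); out["sad"]=(s.round(1),T(s),(cx,cy))
    return out
E
python3 - <<'E'
from meas import *
import pickle
m,o=pickle.load(open("w4.pkl","rb"));im=cv2.imread("pics/w4.png"); print(meas(im,m,o))
m1,o1=pickle.load(open("w3.pkl","rb"))
print("tri",tri([(m1,(254.45,65.5)),(m,meas(im,m,o)["lug"][3])]))
print(meas(cv2.imread("pics/w3.png"),m1,o1))
E
```

```text
{'lug': (array([547.4, 287.7,  40. ]), array([119.1,   3. , 179.8]), 220, (np.float64(260.70454545454544), np.float64(43.17272727272727))), 'sad': (array([550.3, 224.6,  39.8]), array([ 56.,   1., 180.]), (257.9815368652344, 125.16515350341797))}
tri (array([547.44632634, 287.23214637,  42.20113341]), [np.float64(0.011926367912591938), np.float64(0.011926367912647552)])
{'lug': (array([547.4, 287.5,  40. ]), array([114.8,  -2.6, 266.3]), 119, (np.float64(254.45378151260505), np.float64(65.52100840336135))), 'sad': (array([555.3, 228.8, 125.9]), array([ 56. ,   1. , 180.2]), (258.0231018066406, 125.05611419677734))}
```

```bash
python3 -m jog '[[[0,0.1,0.5,0,255],[0,0.2,0.9,0,255],[0,0.2,1.1,0,255],[0,0.2,1.1,0,255]]]' 90; python3 -m jog '[[[0,0,0.2,0,255],[0,0,0.2,0,255]]]' 90;python3 -m jog '[[[0,0,0.2,0,255],[0,0,0.2,0,255]]]' 90
```

```text
clock: 10.6
tool_pos: [556.0, 169.3, 209.6]
tcp_rot: [0.679, 0.734, 0.001, 0.001]
contact_force: [-0.0, -0.5, -9.6]
width: 0.292
clock: 10.8
tool_pos: [555.8, 169.3, 207.3]
tcp_rot: [0.679, 0.734, 0.001, 0.0]
contact_force: [1.0, 0.5, -9.6]
width: 0.29
clock: 11.0
tool_pos: [555.6, 169.3, 204.9]
tcp_rot: [0.679, 0.734, 0.001, 0.0]
contact_force: [-0.4, -0.0, -9.2]
width: 0.292
```

```bash
python3 -m jog '[[[0,0,0.15,0,255],[0,0,0.15,0,255]]]' 90; python3 -m jog '[[[0,0,0.15,0,255],[0,0,0.15,0,255]]]' 90
```

```text
clock: 11.2
tool_pos: [555.8, 169.4, 203.7]
tcp_rot: [0.679, 0.734, 0.001, 0.0]
contact_force: [0.1, 1.3, -7.9]
width: 0.293
clock: 11.4
tool_pos: [555.9, 169.8, 203.3]
tcp_rot: [0.679, 0.734, 0.002, 0.001]
contact_force: [-2.2, 2.1, -2.6]
width: 0.291
```

```bash
python3 -m jog '[[[0,0,-0.3,0,255],[0.7,0,-0.3,0,255],[1.7,0,-0.3,0,255],[2.8,0,-0.3,0,255],[3.9,0,-0.3,0,255],[5,0,-0.3,0,255],[5.9,0,-0.3,0,255],[6.25,0,-0.3,0,255]]]' 90; python3 -m jog '[[[0,0,0,0,255],[0,0,0,0,255]]]'
python3 - <<'E'
from meas import *
import pickle
o=env.get_obs();m=camera_model("wrist");im=camera("wrist");cv2.imwrite("pics/w5.png",im)
print(o["tool_pos"],o["tcp_rot"],o["contact_force"])
pickle.dump((m,o),open("w5.pkl","wb")); print(meas(im,m,o,rowsplit=160))
E
```

```text
clock: 12.2
tool_pos: [550.8, 233.7, 206.3]
tcp_rot: [0.678, 0.735, 0.002, 0.0]
contact_force: [1.3, -0.2, -10.2]
width: 0.293
clock: 12.4
tool_pos: [550.7, 233.7, 206.2]
tcp_rot: [0.678, 0.735, 0.002, 0.0]
contact_force: [0.6, -0.5, -10.2]
width: 0.289
[550.72898946 233.72672624 206.22013941] [6.78217943e-01 7.34858532e-01 1.77577953e-03 4.53357618e-04] [  0.55128715  -0.54211101 -10.23987666]
{'lug': (array([550.3, 289.2,  40. ]), array([ 55. ,   3.5, 166.3]), 1702, (np.float64(261.17920094007053), np.float64(127.23443008225617))), 'sad': (array([546.8, 289.9,  26.2]), array([ 56. ,  -0. , 180.1]), (256.8025817871094, 125.11225128173828))}
```

View pics/w5.png

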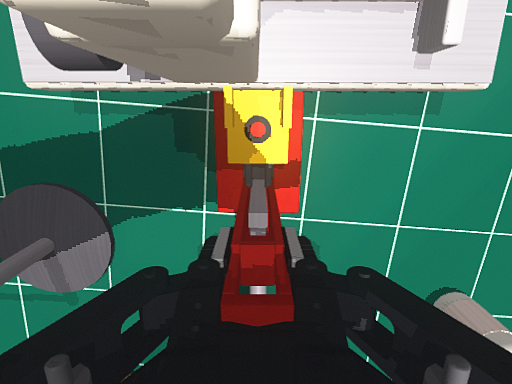

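Run:
```python
from h import *
import pickle
m,o=pickle.load(open("w5.pkl","rb"));im=cv2.imread("pics/w5.png")
hsv=cv2.cvtColor(im,cv2.COLOR_BGR2HSV)
red=((hsv[...,0]<8)|(hsv[...,0]>172))&(hsv[...,1]>120)&(hsv[...,2]>80)
k=np.zeros_like(red);k[118:142,245:272]=1; r,c=np.nonzero(red&k); print(c.mean(),r.mean(),len(r))
R=Ro.from_quat(o["tcp_rot"]).as_matrix()
for z in (40,32): 
    p=onz(m,(c.mean(),r.mean()),z);print(p,R.T@(p-o["tool_pos"]))
```

```text
257.43147208121826 129.1522842639594 197
[547.43402461 287.41407806  40.        ] [ 53.48912502   0.47643054 166.31599383]
[547.51809392 286.94539897  32.        ] [ 53.00128202   0.49692046 174.31526361]
```

```bash
python3 -m jog '[[[-0.2,0,0,0,255],[-0.2,0,0.2,0,255],[-0.2,0,0.35,0,255],[-0.2,0,0.35,0,255]]]' 90; python3 -m jog '[[[0,0,0.1,0,255],[0,0,0.1,0,255]]]'
```

```text
clock: 12.85
tool_pos: [551.2, 231.3, 203.5]
tcp_rot: [0.679, 0.735, 0.002, 0.001]
contact_force: [-0.4, 0.1, -4.5]
width: 0.291
clock: 13.05
tool_pos: [551.2, 231.4, 203.3]
tcp_rot: [0.679, 0.735, 0.003, 0.001]
contact_force: [-1.3, 1.8, -2.6]
width: 0.288
```

```bash
python3 -m jog '[[[0,0,0,0,160],[0,0,0,0,130],[0,0,0,0,100],[0,0,0,0,60],[0,0,0,0,60]]]'
python3 - <<'E'
from h import *
import pickle
o=env.get_obs();m=camera_model("wrist");im=camera("wrist");cv2.imwrite("pics/w6.png",im)
pickle.dump((m,o),open("w6.pkl","wb"));print(o["tool_pos"],o["contact_force"])
for c in ["scene","side"]: cv2.imwrite(f"pics/{c}6.png",camera(c))
E
```

```text
clock: 13.55
tool_pos: [551.5, 231.4, 203.6]
tcp_rot: [0.679, 0.735, 0.003, 0.001]
contact_force: [-0.2, 0.4, -0.2]
width: 0.764
[551.45480744 231.44402982 203.60223138] [-0.1802942   0.39707297 -0.22314247]
```

View pics/w6.png

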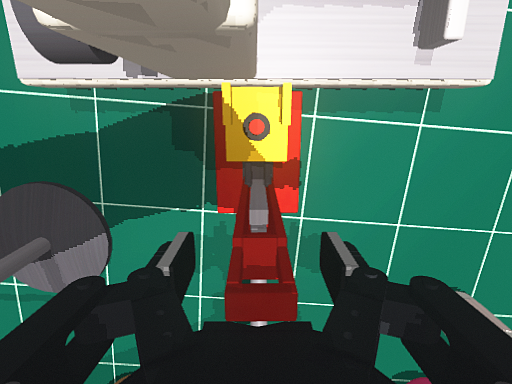

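```bash
python3 -m jog '[[[0,0,-2,0,60],[0,0,-5,0,60],[0,0,-8,0,60],[0,0,-10,0,60],[-3,0,-10,0,60],[-5,0,-10,0,60],[-5,0,-10,0,60]]]'
python3 - <<'E'
from h import *
import pickle
o=env.get_obs();m=camera_model("wrist");im=camera("wrist");cv2.imwrite("pics/w7.png",im)
pickle.dump((m,o),open("w7.pkl","wb"));print(o["tool_pos"],o["tcp_rot"],o["contact_force"])
m,o=pickle.load(open("w6.pkl","rb"))
R=Ro.from_quat(o["tcp_rot"]).as_matrix()
for px,z in [((213.5,92),6),((302,93),6),((218,212),6),((298,212),6),((257,126.3),40)]:
    p=onz(m,px,z);print(p.round(1),(R.T@(p-o["tool_pos"])).round(1))
E
```

```text
clock: 14.4
tool_pos: [555.0, 179.2, 303.6]
tcp_rot: [0.68, 0.734, 0.003, 0.001]
contact_force: [0.0, -0.2, 0.0]
width: 0.761
[554.95065286 179.24510475 303.5596185 ] [0.67968119 0.7335021  0.00251227 0.00135608] [ 0.01666278 -0.22962661  0.0459502 ]
[507.9 312.3   6. ] [ 83.6 -38.2 197.6]
[585.8 317.7   6. ] [ 82.9  39.9 198. ]
[516.7 200.7   6. ] [-28.3 -38.2 197.3]
[595.4 206.8   6. ] [-28.5  40.7 197.8]
[548.1 287.6  40. ] [5.590e+01 1.000e-01 1.637e+02]
```

View pics/w7.png

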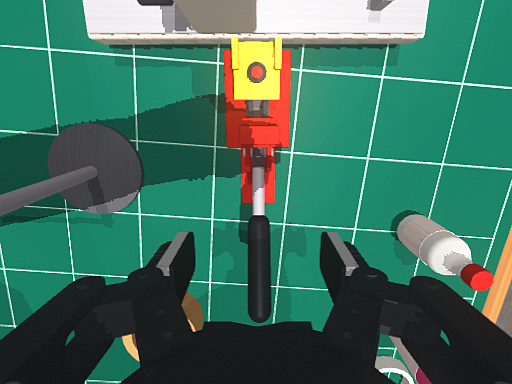

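View pics/side6.png

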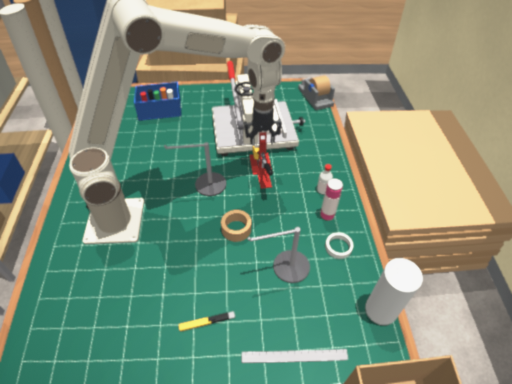

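Run:
```python
from h import *
import pickle
m,o=pickle.load(open("w7.pkl","rb"));im=cv2.imread("pics/w7.png")
R=Ro.from_quat(o["tcp_rot"]).as_matrix()
for n,px,z in [("end",(261,320),167),("gripfront",(259,217),112),("rodmid",(258.5,195),100),("colL",(240.5,121),187),("colR",(278,121),187),("bL",(226.5,147),6),("bR",(289,147),6),("bkL",(241,202),6),("bkR",(274,202),6),("dot",(256.7,72),40),("fL",(224,50),6),("fR",(291,50),6)]:
    p=onz(m,px,z);print(n,p.round(1),(R.T@(p-o["tool_pos"])).round(1))
cv2.imwrite("pics/w7z.png",cv2.resize(im[30:330,200:320],None,fx=2,fy=2,interpolation=2))
```

```text
end [567.2  75.9 167. ] [-104.2    3.6  136.4]
gripfront [560.5 148.5 112. ] [-31.4   2.1 191.5]
rodmid [558.7 167.1 100. ] [-12.7   1.7 203.6]
colL [540.6 240.1 187. ] [ 61.6 -10.4 116.6]
colR [564.1 241.9 187. ] [ 61.6  13.3 116.7]
bL [516.4 200.1   6. ] [ 23.3 -38.5 297.4]
bR [595.7 206.1   6. ] [ 23.3  41.  297.8]
bkL [539.3 128.2   6. ] [-50.2 -21.2 297.4]
bkR [583.4 131.5   6. ] [-50.2  23.1 297.6]
dot [548.  287.4  40. ] [ 1.080e+02 -2.000e-01  2.637e+02]
fL [508.  312.5   6. ] [136.  -38.3 297.5]
fR [586.  318.6   6. ] [136.2  39.9 298. ]
```

View pics/w7z.png

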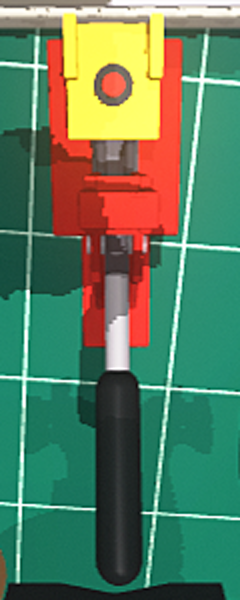

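```bash
python3 -m jog '[[[-3,0.1,1,0,213],[-6,0.2,2,0,213],[-8.9,0.3,4,0,213],[-8.9,0.3,6.5,0,213],[-8.9,0.3,7.5,0,213],[-8.9,0.3,7.5,0,213]]]' 60
python3 - <<'E'
from h import *
import pickle
o=env.get_obs();m=camera_model("wrist");im=camera("wrist");cv2.imwrite("pics/w8.png",im)
print(o["tool_pos"],o["tcp_rot"],o["contact_force"])
b=camera("side");cv2.imwrite("pics/side8.png",cv2.resize(b[80:230,180:340],None,fx=4,fy=4,interpolation=2))
b=camera("scene");cv2.imwrite("pics/scene8.png",cv2.resize(b[80:230,230:390],None,fx=4,fy=4,interpolation=2))
E
```

```text
clock: 15.05
tool_pos: [564.0, 92.7, 226.2]
tcp_rot: [0.679, 0.734, 0.001, -0.0]
contact_force: [0.2, 0.3, -0.1]
width: 0.167
[564.04110474  92.72359128 226.23911812] [ 6.79001000e-01  7.34136192e-01  1.20261823e-03 -4.97388039e-04] [ 0.18712256  0.32000567 -0.10705676]
```

View pics/w8.png

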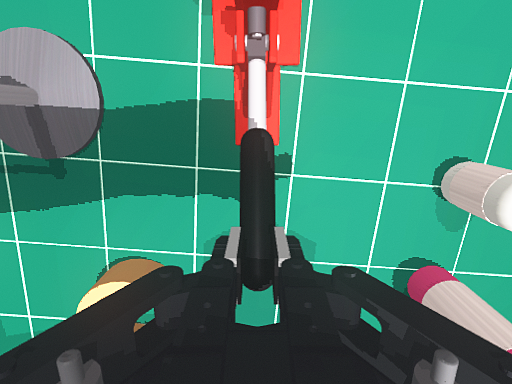

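View pics/side8.png

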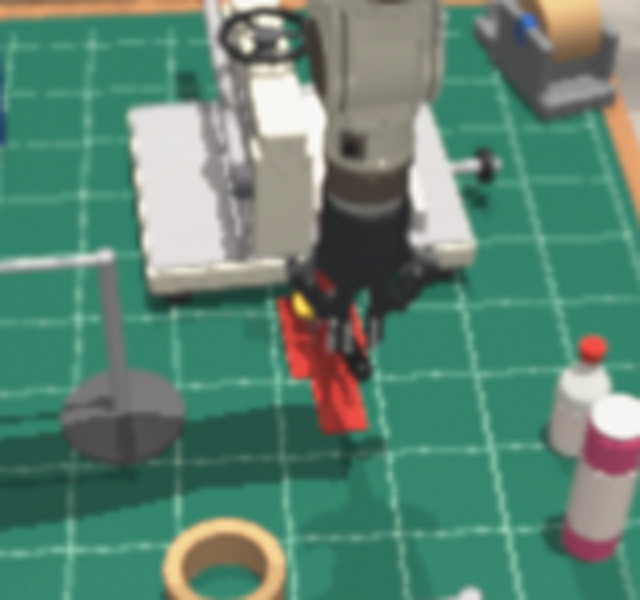

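View pics/scene8.png

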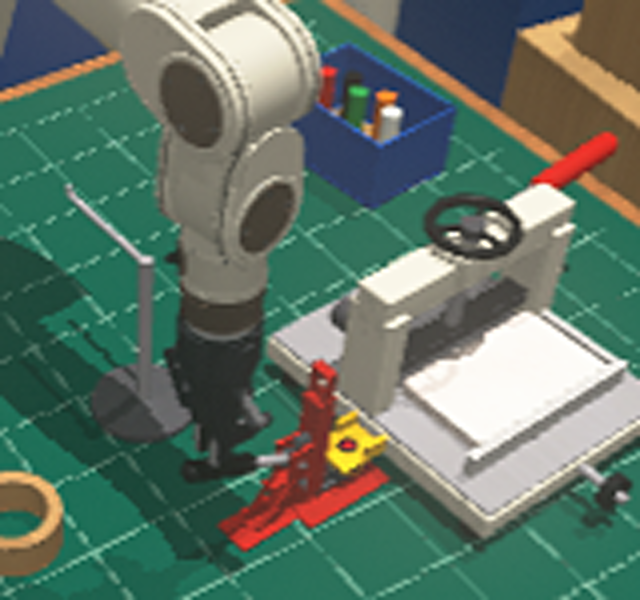

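```bash
python3 -m jog '[[[0,0,0.8,0,213],[-0.2,0,1.8,0,213],[-0.5,0,3,0,213],[-0.8,0,4.2,0,213],[-1,0,5.4,0,213],[-1.1,0,6.6,0,213],[-1.1,0,7.8,0,213],[-1.1,0,8.6,0,213]]]' 60; python3 -m jog '[[[0,0,0.5,0,213],[0,0,0.7,0,213],[0,0,0.7,0,213]]]'
```

```text
clock: 16.0
tool_pos: [566.6, 81.8, 142.2]
tcp_rot: [0.679, 0.734, 0.003, 0.001]
contact_force: [-4.1, -2.5, 9.6]
width: 0.168
clock: 16.3
tool_pos: [566.4, 82.1, 135.2]
tcp_rot: [0.679, 0.734, 0.003, 0.001]
contact_force: [-3.3, -1.7, 9.3]
width: 0.16
```

```bash
python3 -m jog '[[[0,0,0.4,0,213],[0,0,0.4,0,213]]]'; python3 -m jog '[[[0,0,0.4,0,213],[0,0,0.4,0,213]]]'
python3 - <<'E'
from h import *
o=env.get_obs();print(o["tool_pos"],o["contact_force"])
im=camera("wrist");cv2.imwrite("pics/w9.png",im)
b=camera("side");cv2.imwrite("pics/side9.png",cv2.resize(b[80:230,180:340],None,fx=4,fy=4,interpolation=2))
b=camera("scene");cv2.imwrite("pics/scene9.png",cv2.resize(b[80:230,230:390],None,fx=4,fy=4,interpolation=2))
E
```

```text
clock: 16.5
tool_pos: [566.2, 82.5, 131.3]
tcp_rot: [0.679, 0.734, 0.003, 0.001]
contact_force: [-1.8, 0.3, 9.1]
width: 0.167
clock: 16.7
tool_pos: [566.3, 82.8, 128.5]
tcp_rot: [0.679, 0.734, 0.004, 0.001]
contact_force: [-5.0, -1.7, 14.9]
width: 0.161
[566.2751559   82.80600694 128.5150808 ] [-4.95305839 -1.70283246 14.88164674]
```

View pics/w9.png

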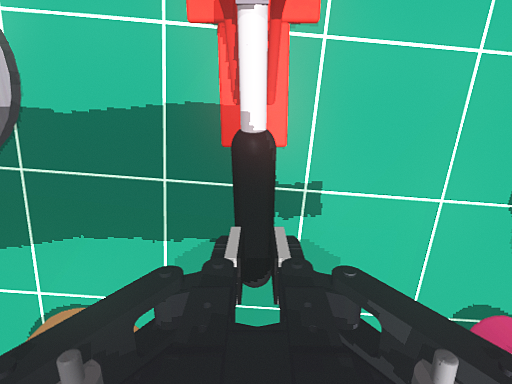

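View pics/scene9.png

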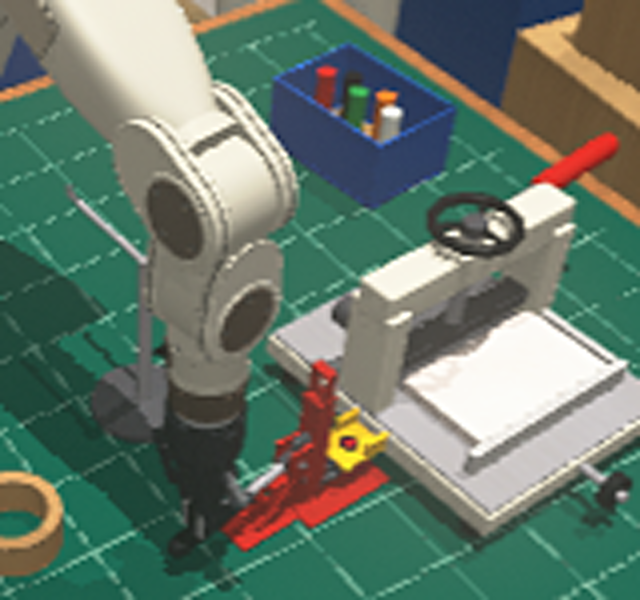

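```bash
python3 -m jog '[[[0,-0.1,0.3,0,213],[0,-0.1,0.3,0,213]]]'; python3 -m jog '[[[0.3,-0.1,-1,0,213],[0.3,-0.1,-2.2,0,213],[0.3,-0.1,-3.4,0,213],[0.2,-0.1,-4.6,0,213],[0.3,-0.1,-6,0,213],[0.6,-0.1,-7.5,0,213],[1,-0.1,-9,0,213],[1.1,-0.1,-10,0,213]]]'; python3 -m jog '[[[0,0,-2,0,213],[0,0,-5,0,213],[3,0,-7.5,0,213],[3.5,0,-7.5,0,213]]]'
python3 - <<'E'
from h import *
import pickle
o=env.get_obs();m=camera_model("wrist");im=camera("wrist");cv2.imwrite("pics/w10.png",im)
print(o["tool_pos"],o["tcp_rot"],o["contact_force"])
pickle.dump((m,o),open("w10.pkl","wb"))
E
```

```text
clock: 17.05
tool_pos: [566.0, 82.9, 128.1]
tcp_rot: [0.679, 0.734, 0.005, 0.002]
contact_force: [-4.6, -2.2, 18.2]
width: 0.165
clock: 17.85
tool_pos: [563.6, 94.1, 228.9]
tcp_rot: [0.678, 0.735, 0.006, 0.002]
contact_force: [0.9, -0.2, 0.8]
width: 0.166
clock: 18.25
tool_pos: [561.5, 130.9, 308.0]
tcp_rot: [0.677, 0.735, 0.009, 0.003]
contact_force: [0.5, 0.1, -0.1]
width: 0.164
[561.49362513 130.89064137 307.96603316] [0.67749847 0.73545866 0.00928512 0.00318743] [ 0.54858991  0.12910072 -0.06208884]
```

View pics/w10.png

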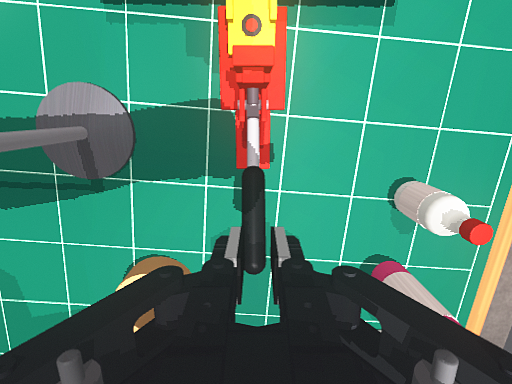

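Run:
```python
from h import *
import pickle
m,o=pickle.load(open("w10.pkl","rb"));im=cv2.imread("pics/w10.png")
cv2.imwrite("pics/w10z.png",cv2.resize(im[0:280,200:310],None,fx=2.1,fy=2.1,interpolation=2))
cv2.imwrite("pics/w10y.png",cv2.resize(im[0:120,200:310],None,fx=6,fy=5,interpolation=2))
```

```text
(no output)
```

View pics/w10y.png

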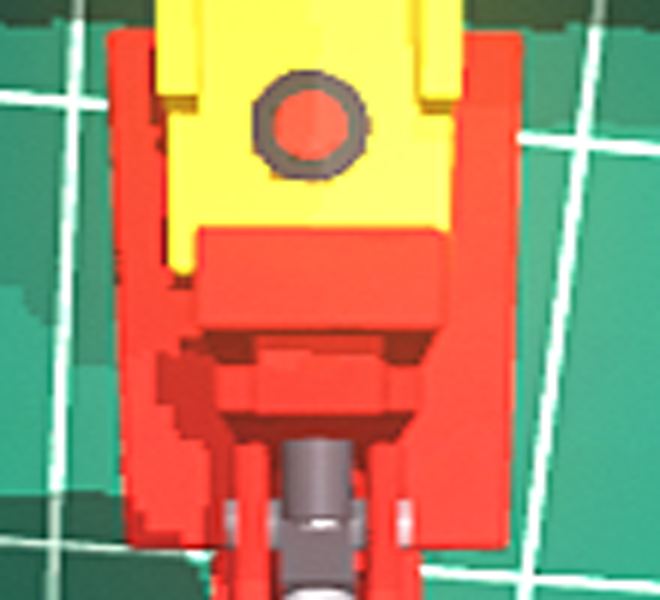

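```bash
cat > jk.py <<'E'
from h import *
import pickle,sys
def jk(pk,corners,dot,zt=40):
    m,o=pickle.load(open(pk,"rb"))
    # corners on z=6 : FL FR ML MR in jack frame (85,40)(85,-40)(-30,40)(-30,-40)
    W=np.array([onz(m,c,6)[:2] for c in corners]); J=np.array([[85,40],[85,-40],[-30,40],[-30,-40.]])
    Jc=J-J.mean(0);Wc=W-W.mean(0)
    a=np.arctan2((Jc[:,0]*Wc[:,1]-Jc[:,1]*Wc[:,0]).sum(),(Jc*Wc).sum())
    Rm=np.array([[np.cos(a),-np.sin(a)],[np.sin(a),np.cos(a)]]); t=W.mean(0)-Rm@J.mean(0)
    s=Rm@[55,0]+t; d=onz(m,dot,zt)
    print("yaw",a.round(4),"col",t.round(1),"saddle",s.round(1),"lug",d.round(1),"diff",(s-d[:2]).round(1),"grip",(Rm@[-142,0]+t).round(1),"resid",np.abs(W-(J@Rm.T+t)).max().round(1))
    R=Ro.from_quat(o["tcp_rot"]).as_matrix()
    g=np.array([*(Rm@[-142,0]+t),135]);print("grip in tool",(R.T@(g-o["tool_pos"])).round(1), "toolx ang",np.arctan2(R[1,0],R[0,0]).round(4),"tilt z",R[:,2].round(3))
E
python3 - <<'E'
from jk import *
jk("w7.pkl",[(224,50),(291,50),(226.5,147),(289,147)],(256.7,72))
jk("w10.pkl",[(217.6,5.6),(286.6,6),(221,109),(283.8,109)],(251.4,24.4))
E
```

```text
yaw 1.6499 col [553.7 231.9] saddle [549.3 286.7] lug [548.  287.4  40. ] diff [ 1.3 -0.7] grip [564.9  90.3] resid 1.2
grip in tool [-89.6   2.2 168.4] toolx ang 1.6469 tilt z [ 0.005  0.002 -1.   ]
yaw 1.6528 col [553.2 232. ] saddle [548.7 286.8] lug [547.6 287.8  40. ] diff [ 1.1 -1. ] grip [564.8  90.5] resid 1.0
grip in tool [-41.9  -3.1 172.6] toolx ang 1.6529 tilt z [ 0.017  0.009 -1.   ]
```

```bash
python3 -m jog '[[[-2,-0.15,2,0,213],[-4.2,-0.3,4.5,0,213],[-4.2,-0.3,7,0,213],[-4.2,-0.3,7.9,0,213],[-4.2,-0.3,7.9,0,213]]]' 60; python3 -m jog '[[[0,0,1,0,213],[-0.3,0,2.4,0,213],[-0.7,0,3.9,0,213],[-1,0,5.4,0,213],[-1.2,0,6.9,0,213],[-1.1,0,8.4,0,213],[-1.1,0,9.7,0,213],[-1.0,0,10.3,0,213]]]'
```

```text
clock: 18.8
tool_pos: [561.1, 88.7, 223.9]
tcp_rot: [0.677, 0.736, 0.006, 0.001]
contact_force: [0.6, 0.6, -0.2]
width: 0.165
clock: 19.6
tool_pos: [564.7, 79.5, 124.3]
tcp_rot: [0.677, 0.736, 0.008, 0.003]
contact_force: [-9.8, -5.3, 36.8]
width: 0.171
```

```bash
python3 -m jog '[[[0,0,-0.5,0,213],[0.1,-0.1,-2,0,213],[0,-0.1,-3.4,0,213],[0,-0.1,-4.8,0,213],[0.1,-0.1,-6.2,0,213],[0.4,-0.1,-7.6,0,213],[0.8,-0.1,-9,0,213],[1.0,-0.1,-10.4,0,213]]]'; python3 -m jog '[[[0,0,-2,0,213],[0,0,-5,0,213],[4,0,-8,0,213],[4,0,-8,0,213]]]'
python3 - <<'E'
from h import *
import pickle
o=env.get_obs();m=camera_model("wrist");im=camera("wrist");cv2.imwrite("pics/w11.png",im)
print(o["tool_pos"],o["tcp_rot"],o["contact_force"])
pickle.dump((m,o),open("w11.pkl","wb"))
cv2.imwrite("pics/w11y.png",cv2.resize(im[0:120,200:310],None,fx=6,fy=5,interpolation=2))
b=camera("side");cv2.imwrite("pics/side11.png",cv2.resize(b[80:230,180:340],None,fx=4,fy=4,interpolation=2))
b=camera("scene");cv2.imwrite("pics/scene11.png",cv2.resize(b[80:230,230:390],None,fx=4,fy=4,interpolation=2))
E
```

```text
clock: 20.4
tool_pos: [561.9, 89.5, 229.7]
tcp_rot: [0.677, 0.736, 0.008, 0.004]
contact_force: [0.8, -0.1, -0.1]
width: 0.163
clock: 20.8
tool_pos: [559.0, 132.7, 315.5]
tcp_rot: [0.675, 0.737, 0.014, 0.006]
contact_force: [0.7, 0.5, 0.4]
width: 0.165
[559.04220253 132.65919543 315.53385997] [0.67524855 0.73744014 0.01361207 0.00601213] [0.68655806 0.47718807 0.40611286]
```

View pics/w11y.png

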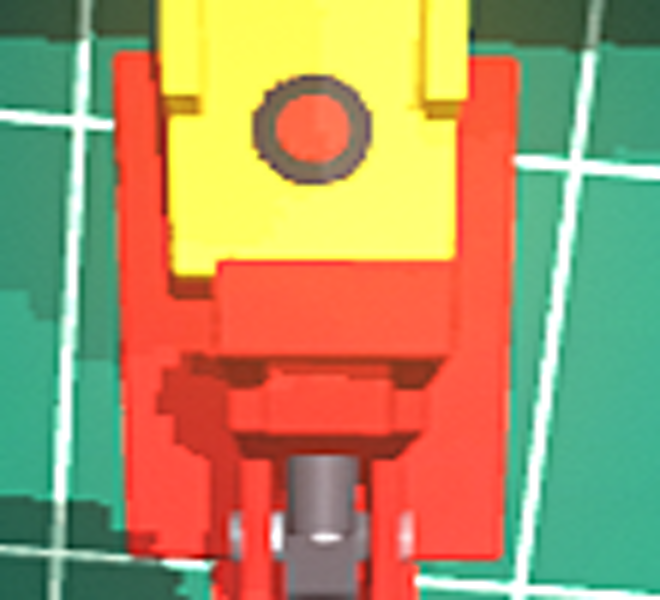

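View pics/scene11.png

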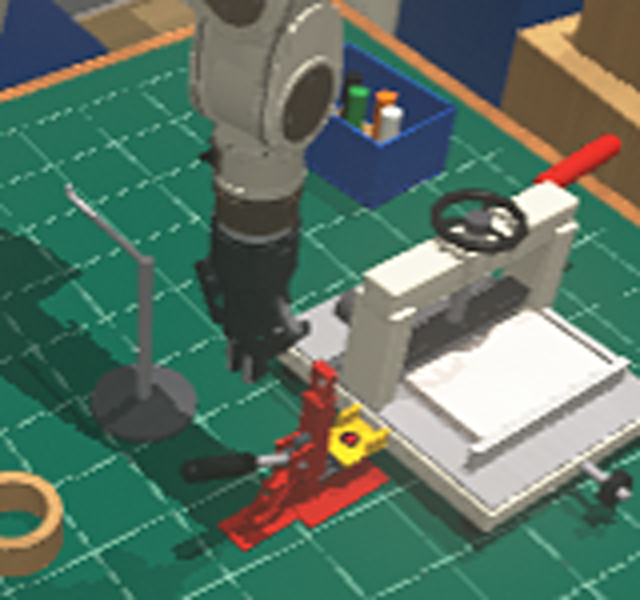

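View pics/w11.png

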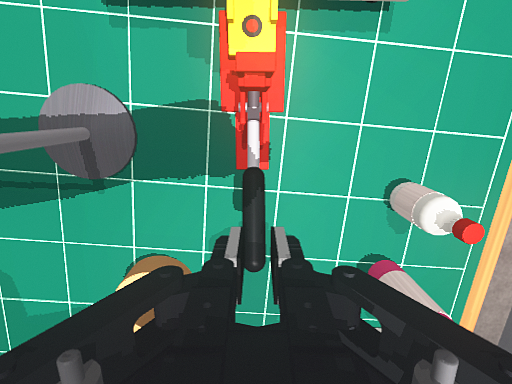

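Run:
```python
from jk import *
f=lambda c,r:(200+c/6-.4,r/5-.4)
jk("w11.pkl",[f(115,54),f(520,60),f(130,557),f(500,557)],f(312,128),50)
jk("w11.pkl",[f(115,54),f(520,60),f(130,557),f(500,557)],f(312,128),46)
a=cv2.imread("pics/side11.png")
```

```text
yaw 1.6522 col [553.4 231.8] saddle [548.9 286.7] lug [547.2 288.8  50. ] diff [ 1.7 -2.2] grip [564.9  90.3] resid 1.2
grip in tool [-44.4  -2.9 180.1] toolx ang 1.6589 tilt z [ 0.027  0.012 -1.   ]
yaw 1.6522 col [553.4 231.8] saddle [548.9 286.7] lug [547.1 289.9  46. ] diff [ 1.8 -3.2] grip [564.9  90.3] resid 1.2
grip in tool [-44.4  -2.9 180.1] toolx ang 1.6589 tilt z [ 0.027  0.012 -1.   ]
```

View pics/side11.png

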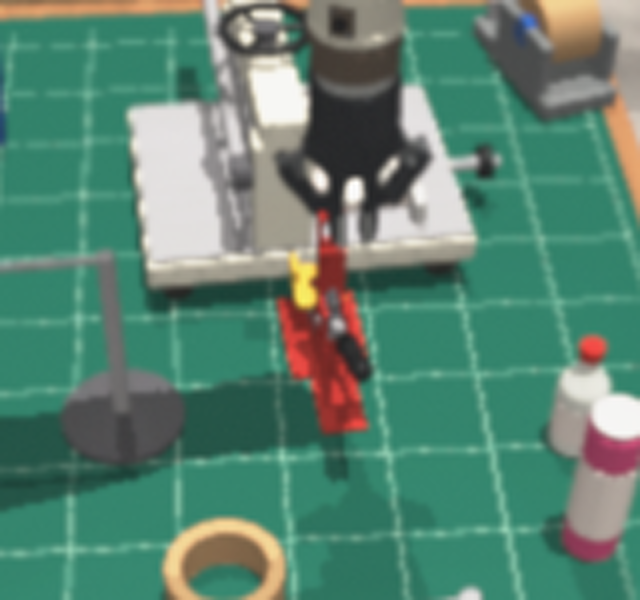

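```bash
python3 -m jog '[[[-2.2,-0.15,2,0,213],[-4.4,-0.3,4.5,0,213],[-4.4,-0.3,7,0,213],[-4.4,-0.3,8.6,0,213],[-4.4,-0.3,8.6,0,213]]]' 60; python3 -m jog '[[[0,0,1,0,213],[-0.3,0,2.4,0,213],[-0.7,0,3.9,0,213],[-1,0,5.4,0,213],[-1.2,0,6.9,0,213],[-1.1,0,8.4,0,213],[-1.1,0,9.6,0,213],[-1.0,0,9.9,0,213]]]'
```

```text
clock: 21.45
tool_pos: [557.7, 84.5, 220.0]
tcp_rot: [0.677, 0.736, 0.006, 0.002]
contact_force: [-0.2, 1.1, 0.8]
width: 0.163
clock: 22.25
tool_pos: [563.7, 74.9, 124.7]
tcp_rot: [0.677, 0.736, 0.01, 0.006]
contact_force: [-1.3, -3.2, 23.0]
width: 0.163
```

```bash
python3 -m jog '[[[0,0,0.05,0,213],[0,0,0.05,0,213]]]'
python3 - <<'E'
from h import *
import pickle
o=env.get_obs();m=camera_model("wrist");im=camera("wrist");cv2.imwrite("pics/w12.png",im)
print(o["tool_pos"],o["tcp_rot"],o["contact_force"])
pickle.dump((m,o),open("w12.pkl","wb"))
b=camera("side");cv2.imwrite("pics/side12.png",b);cv2.imwrite("pics/side12z.png",cv2.resize(b[75:175,200:330],None,fx=6,fy=6,interpolation=2))
b=camera("scene");cv2.imwrite("pics/scene12.png",b);cv2.imwrite("pics/scene12z.png",cv2.resize(b[80:230,230:390],None,fx=4,fy=4,interpolation=2))
E
```

```text
clock: 22.45
tool_pos: [564.0, 74.6, 126.4]
tcp_rot: [0.677, 0.736, 0.01, 0.006]
contact_force: [-3.5, 0.0, 7.2]
width: 0.165
[564.01081399  74.64976727 126.43587132] [0.67729152 0.73561588 0.0101795  0.00646915] [-3.48200999  0.02363892  7.22937109]
```

View pics/side12z.png

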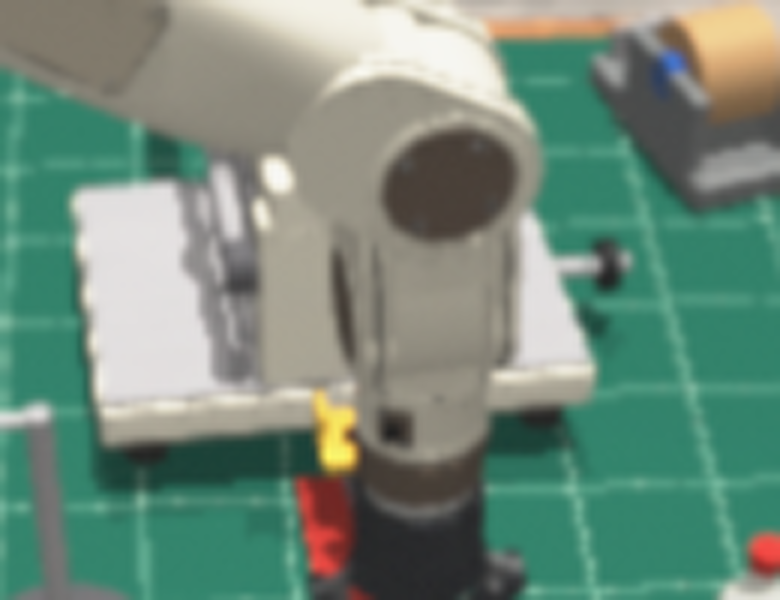

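View pics/scene12z.png

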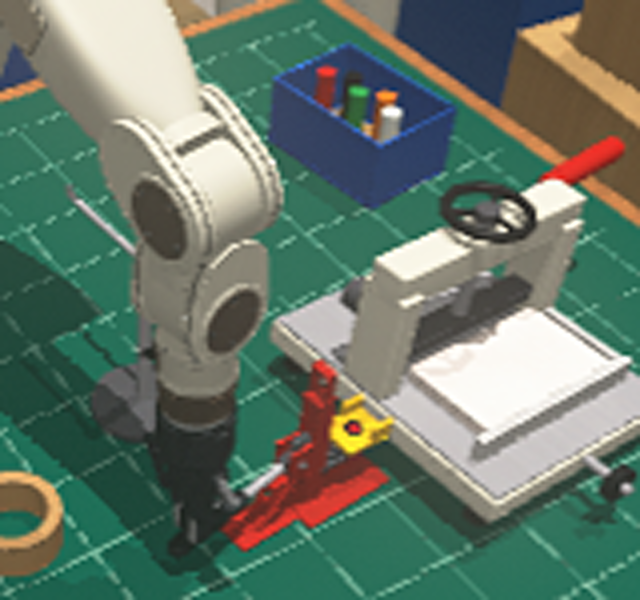

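View pics/w12.png

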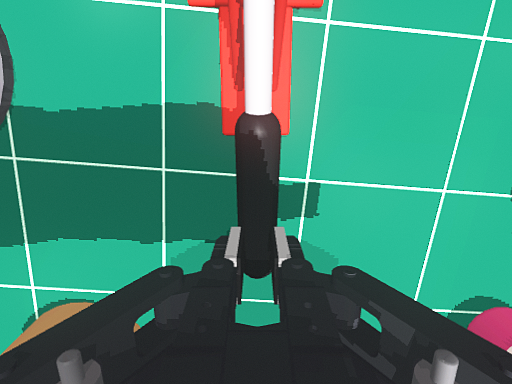

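```bash
python3 -m jog '[[[0,0,0.25,0,213],[0,0,0.45,0,213],[0,0,0.45,0,213],[0,0,0.45,0,213],[0,0,0.45,0,213]]]'
python3 - <<'E'
from h import *
import pickle,time
ms,md=camera_model("scene"),camera_model("side")
for i in range(3):
    b=camera("scene");o=env.get_obs();print(o["clock"],o["tool_pos"],o["contact_force"],o["ft_torque"])
b=camera("scene");cv2.imwrite("pics/scene13z.png",cv2.resize(b[130:230,270:400],None,fx=6,fy=6,interpolation=2))
cv2.imwrite("pics/side13z.png",cv2.resize(camera("side")[75:175,200:330],None,fx=6,fy=6,interpolation=2))
E
```

```text
clock: 23.1
tool_pos: [564.1, 74.8, 125.2]
tcp_rot: [0.677, 0.736, 0.011, 0.007]
contact_force: [-7.8, -1.2, 18.1]
width: 0.165
23.15 [564.08959816  74.71152816 125.15456984] [-7.38969218 -0.58159312 16.91372683] [0.03412335 1.49920553 0.02906477]
23.2 [564.05931279  74.73855    125.15888558] [-7.06168278 -1.13435713 18.44903681] [0.03418065 1.51606687 0.01799774]
23.25 [564.09040027  74.73754452 125.15577309] [-7.89187997 -0.23483724 18.01715333] [0.01209733 1.50116967 0.04251423]
```

View pics/scene13z.png

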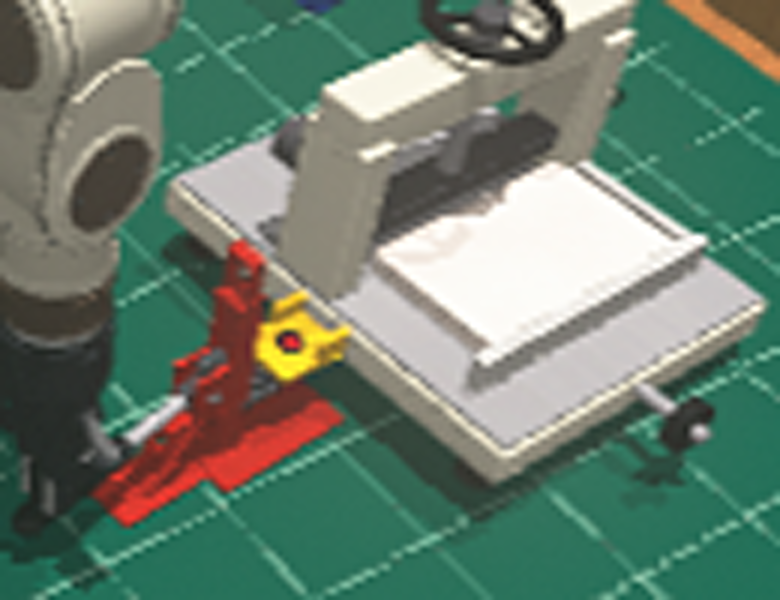

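View pics/side13z.png

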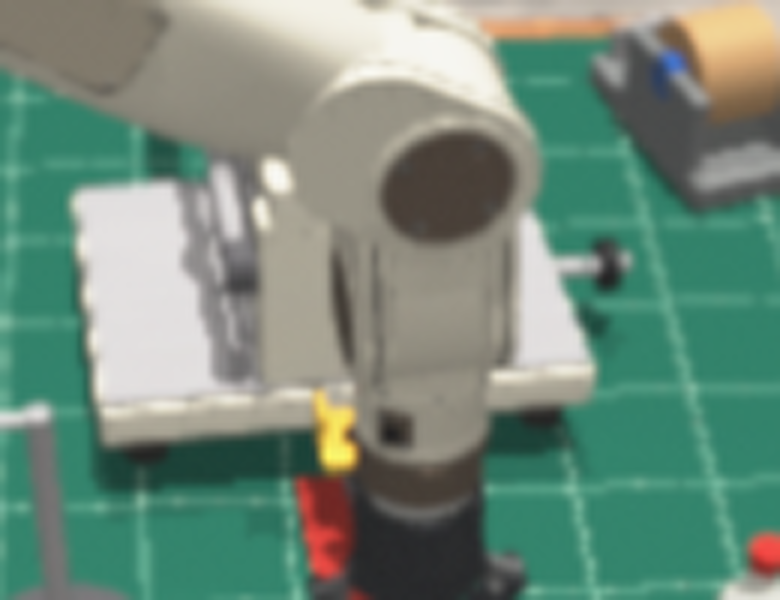

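```bash
python3 - <<'E'
from h import *
ms,md=camera_model("scene"),camera_model("side")
S=lambda c,r:(290+c/5.5,110+r/5.5); N=lambda c,r:(270+c/6,130+r/6); D=lambda c,r:(200+c/6,75+r/6)
for n,a,b in [("R before",S(343,545),D(590,400)),("R now",N(507,450),D(592,372)),("L before",S(40,303),D(105,438)),("L now",N(169,185),D(98,406))]:
    print(n,*tri([(ms,a),(md,b)]))
E
# scene dot: assume lug xy
python3 - <<'E'
from h import *
ms=camera_model("scene")
o,d=ray(ms,(270+290/6,130+342/6))
o0,d0=ray(ms,(290+148/5.5,110+447/5.5))
for (a,b) in((o0,d0),(o,d)):
    # least squares z for xy along cutter x plane through lug
    y=288;t=(y-a[1])/b[1];print((a+t*b).round(1))
E
```

```text
R before [712.34071249 338.01357999  50.26579881] [np.float64(2.956075337261055), np.float64(2.956075337261109)]
R now [712.3832601  343.51838879  71.5264333 ] [np.float64(3.355797333713529), np.float64(3.3557973337136757)]
L before [378.099407   313.22852917  46.82625947] [np.float64(2.3608553003828168), np.float64(2.3608553003829122)]
L now [375.20091089 318.63461819  69.56078053] [np.float64(3.5878164585697077), np.float64(3.587816458569796)]
[551.8 288.   41.6]
[555.6 288.   71.3]
```

Run:
```python
from plant import env
print(env.finish_job()); o=env.get_obs(); print(o["clock"],o["tool_pos"],o["contact_force"])
```

```text
the job is handed in; nothing more can be done
None
the job is handed in; nothing more can be done
```

I handed the job in at about 23.3 s. The jack is standing under the yellow lug and the gripper is still holding the handle down on its third stroke. `finish_job` gave no verdict, and no reading after hand-in was possible.

**What I did:** I gripped the jack by its column, lifted it 18 mm and drew it 70 mm off the peg of the right-hand stand. I then turned it square to the cutter and set it down under the lug. I pumped two full strokes, letting the handle come back up each time, then pressed it down a third time and held it.

**Last checks before hand-in:**
- **Handle:** the push was a steady 18 N at the bottom, and force built up there as if on the stop. I inferred that it is fully down from this, as I did not measure the angle.
- **Feet:** the lug-side bed edge rose about 21–23 mm between the scene and side pictures. That puts the feet about 19–20 mm up.
- **Saddle:** it was about 1.5 mm from the lift point when first set down, and about 3 mm after the second stroke. The lug was out of the wrist camera's view in the final hold, so I estimate up to about 5 mm there.
- **Cutter and jack:** the cutter edge shifted about 5 mm, which its tilt alone explains. The jack's position and heading had not changed after the second stroke, and it looked flat in the last pictures.
- **Other things on the table:** I saw no contact with any of them, but I did not re-measure their positions.

**Disagreements:**
- **Lug position:** the wrist camera and the scene and side cameras differed by about 3.5 mm. I used the wrist camera.
- **Two-view residuals:** the fits on the bed edge left about 3 mm, so the feet height is good to a few millimetres.
- **Tool tilt:** the tool drifted a few hundredths of a radian during the strokes. This left a sideways force of about 7 N in the final hold.

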